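# Lock the parcel drop and empty its catch tray into the tote

## Robot

A 6-joint arm with a two-finger parallel gripper is mounted at the origin on the work surface. World frame = base frame: x ahead of the robot, y to its left, z up, the work surface at z = 0. Lengths are in mm, angles in rad, forces in N, time in s.
With the tool pointing down it reaches from about 350 to 775 mm from the base axis. Payload 7.3 kg.
Tool frame: the origin (TCP) lies at the very end of the fingers, on their centre line; the grasp point (between the pads) lies 19 mm behind it; x points along the fingers, z is the direction in which the jaws open and shut, and the axes are right-handed (so a half turn about x gives the same grasp; the last joint's range is limited). The gripper opens to 92 mm and grips with 3 to 60 N. Pads are 19 mm wide; open, the fingers measure 130 mm over their backs; the gripper's body (75 mm by 190 mm) begins 47 mm behind the grasp point.
Start: joints at [0.98, 0.342, 1.524, -0, 1.275, -0.146], TCP at [225.884, 473.942, 226.741] pointing down, gripper open.
Joint ranges: [-2.53, 2.53], [-0.77, 2.02], [0.04, 2.7], [-1, 4.14], [0.28, 2.66], [-3.11, 3.11]. Speed limits (rad/s): [2.57, 2.57, 3.14, 3.14, 3.14, 3.14].

## Interface

Orientations are given as [roll, pitch, yaw] about the fixed x, y, z axes, in that order (R = Rz(yaw) Ry(pitch) Rx(roll)).
In Python, from plant import * gives the robot as it stands.
- The arm moves only by the shell command python3 -m creep 'ROWS'. ROWS is JSON, a list of rows, each an object of numbers: "tx", "ty", "tz": the shift along the tool's x, y, z in cm; "wx", "wy", "wz": the turn, a rotation vector about the tool's x, y, z in rad; "gripper": the closure, from -1 (fully open) to 1 (shut). A call has 1 to 8 rows; each row is the pose to reach, as a shift and turn from the pose commanded when the call began, along the tool's axes at that moment; what a row does not reach only later rows make up. A row lasts 1/12 s, in which the tool goes at most 41.7 mm and 7.16 degrees, less where a joint would pass 70% of its speed; a pose out of reach is approached as far as the arm can. A call with a gripper value outside its range is refused whole. The fingers move at their own pace and stop on an object; the grip force is fixed at half the most. Time passes only in rows, so rows that repeat a pose let the fingers close. It gives the time, the measured TCP pose, the force and the opening at its end, in the units of the state.
- get_obs(): the state, without advancing time (a new reading comes with each control period).
- capture(name): name is "side" or "top" or "wrist"; returns a dict with "frame" (420x560x3 uint8, red, green, blue), "z_map" (420x560 float32, mm along the optical axis (not along the pixel's ray), 0 where there is no reading), "vertical_fov" (degrees; the focal length in pixels is half the picture's height over the tangent of half this angle, whatever the lens; pixels are square), "cx", "cy" (the principal point, pixels), "xyz" and "rotation" of the camera in the world. Camera axes: x right, y down, z forward; pixel columns grow to the right and rows downward; lengths in mm; the calibration is good to about 2 mm. A picture is of the moment at which its call begins.
- close_job(): hands the job in, once; it reports no verdict.
The state is a dict: "time": time; "joint_positions": joint angles; "dq": joint speeds; "tau": joint torques, N m; "tool_pos": TCP position; "tcp_rot": TCP orientation; "contact_force": force on the tool from outside, world axes, zero at the start; "moment": the same for the moment, N m; "grip_width": finger opening in mm.
Only numpy, scipy, OpenCV 4.12 (cv2) and the standard library are available. Lean on these libraries where they do the work, as an engineer would, in place of code of your own. Each camera call takes 0.05 s, during which the arm holds its last target.

## Task

Lock the parcel drop first: press its sprung lever down until the catch clicks in and holds it on its own, and let go. Then move every parcel from the catch tray into the tote, each resting on the tote's floor and none on top of another, leaving the lever latched and the toy car, key bowl and polish tin where they are.

Things in the scene. Friction and masses are not known exactly. Their poses are not given: they have to be found in the camera images.
- drop: The parcel drop, grey painted steel, fixed on the bench. Origin: centre of its underside; its x points from the tray front towards the hatch, z up. Catch tray in front; behind it the hatch block (x 0.110 to 0.165 m, 75 mm high, 370 mm wide) with the lever on top above x = 0.130, then a sleeve 85 mm high to x 0.21.
- tray_floor (a point): Centre of the catch tray's floor, 8 mm above the bench, axes as the drop's. The tray is 240 (x) x 360 mm (y) inside; front and side walls 5 mm thick, rims 28 mm above the bench; the hatch block closes the far side.
- lever (a joint): The lock lever, a steel bar on the hatch block. 0 rad = raised 0.40 rad above level, where its spring holds it; grows as the pad is pressed down; hard stop at 0.41. A sprung pawl snaps over its lug on the way down: push peaks at 10 N on the pad near 0.26; pressed to 0.39 and let go it stays latched near 0.38; let go before the snap it springs up. About 7 N of lift on the pad unlatches it.
- lever_hinge (a point): The lever's hinge, 105 mm above the bench; the axis is the drop's x. From here the lever reaches 205 mm along the drop's +y.
- lever_pad (a point): Centre of the upper face of the black pad (50 x 50 mm) near the lever's free end, 180 mm from the hinge; about 182 mm above the bench when raised, about 116 mm when latched. Press here from above with the shut fingers.
- tote: Open shallow grey plastic tote, fixed on the bench, 262 (its x) x 282 (its y) x 60 mm high, walls and floor 6 mm thick, so inside 250 x 270 mm. Origin: centre of its underside; z up.
- parcel1: Taped cardboard parcel, a box 100 (its x) x 60 (its y) x 55 mm (its z), 80 to 340 g; may be absent. Origin: its centre. At the start it lies in the catch tray, its x roughly along the drop's x (either way within about 20 degrees).
- parcel2: Taped cardboard parcel, a box 100 (its x) x 50 (its y) x 60 mm (its z), 80 to 340 g; may be absent. Origin: its centre. At the start it lies in the catch tray, its x roughly along the drop's x (either way within about 20 degrees).
- parcel3: Taped cardboard parcel, a box 90 (its x) x 60 (its y) x 50 mm (its z), 80 to 340 g; may be absent. Origin: its centre. At the start it lies in the catch tray, its x roughly along the drop's x (either way within about 20 degrees).
- parcel4: Taped cardboard parcel, a box 80 (its x) x 55 (its y) x 60 mm (its z), 80 to 340 g; may be absent. Origin: its centre. At the start it lies in the catch tray, its x roughly along the drop's x (either way within about 20 degrees).
- parcel5: Taped cardboard parcel, a box 105 (its x) x 45 (its y) x 50 mm (its z), 80 to 340 g; may be absent. Origin: its centre. At the start it lies in the catch tray, its x roughly along the drop's x (either way within about 20 degrees).
- toy_car: Bystander: blue toy car, 125 x 54 x 48 mm, on the bench at the far right, beside the work. Origin: centre of its underside.
- key_bowl: Bystander: white ceramic bowl, 100 mm across, 35 mm high, near the robot on its left. Origin: centre of its underside.
- polish_tin: Bystander: flat round metal tin, 80 mm across, 27 mm high, near the robot on its right. Origin: centre of its underside.
Not all that is in view belongs to the job. What is shaped like the parcel1 but green or orange is not meant.

How it is judged:
By the outcome, as a careful person would: the job done as asked, in the order asked, and still so for the second after the job is handed in, with the robot touching nothing.
Of parcel1, parcel2, parcel3, parcel4, parcel5 only 3 to 5 are there at a start; the rules pass over those that are not, and their reading is None.
At some moment in a run one of parcel1, parcel2, parcel3, parcel4, parcel5 may be knocked a few centimetres aside while the robot is not near it.
Once in a run the grip may slacken for a moment while it holds something.
It also fails if it takes over 210 s, if anything falls off the work surface, if the arm or the gripper's body presses on something with over 40 N, if the wrist force passes 120 N, or if a joint passes its speed limit or range.

## Working session

There is one attempt and no reset: what is moved stays moved. The work goes in short steps, Python scripts to look and compute and a shell command to move; the robot and the scene stay as the last step left them, time stands still between calls to the robot, and variables do not carry over. Pictures are saved under pics/ and viewed, and the job is handed in when it is done.

```bash
ls; mkdir -p pics
cat > h.py <<'E'
from plant import *
import numpy as np, cv2
from scipy.spatial.transform import Rotation as R
def snap(n,fn):
    c=capture(n); cv2.imwrite('pics/'+fn+'.png',c['frame'][:,:,::-1]); np.savez('pics/'+fn+'.npz',**c); return c
def camR(c):
    r=np.array(c['rotation'],float)
    return r if r.shape==(3,3) else R.from_euler('xyz',r).as_matrix()
def cloud(c):
    h,w=c['z_map'].shape; f=h/2/np.tan(np.radians(c['vertical_fov'])/2)
    u,v=np.meshgrid(np.arange(w),np.arange(h)); z=c['z_map'].astype(float)
    p=np.stack([(u-c['cx'])/f*z,(v-c['cy'])/f*z,z],-1)
    P=p@camR(c).T+np.array(c['xyz']); P[z==0]=np.nan; return P
def ray(c,u,v,zp):
    f=420/2/np.tan(np.radians(c['vertical_fov'])/2)
    d=camR(c)@np.array([(u-c['cx'])/f,(v-c['cy'])/f,1]); o=np.array(c['xyz'],float)
    return o+d*(zp-o[2])/d[2]
E
python3 - <<'E'
from h import *
print(get_obs())
for n in ['side','top','wrist']:
    c=snap(n,n+'0'); print(n,c['xyz'],c['rotation'],c['vertical_fov'],c['cx'],c['cy'])
E
```

```text
pics
{'time': 0.0, 'joint_positions': array([ 9.80007059e-01,  3.42706537e-01,  1.52505014e+00,  1.50796243e-06,
        1.27537546e+00, -1.45995884e-01]), 'dq': array([-5.35567924e-04, -5.14925718e-04, -7.85539510e-04,  1.57436675e-03,
        2.10650081e-05,  1.15805182e-03]), 'tau': array([-4.10248185e-05, -4.31236124e+01, -2.44217938e+01,  7.16508483e-02,
        5.60653768e-02, -1.59213514e-04]), 'tool_pos': array([225.6359266 , 473.57897351, 226.04179739]), 'tcp_rot': array([ 2.99466012,  1.56925684, -2.16252268]), 'contact_force': array([0.12124467, 0.22253229, 0.73816182]), 'moment': array([ 0.03254885, -0.00836933, -0.00284246]), 'grip_width': 91.88243563911968}
side [ -83.90779658 1282.98056809 1061.04111083] [-2.15674275 -0.00613835 -2.71299987] 48.073848837752934 279.79641579922526 211.01414936627467
top [ 348.47584254   -6.69530457 1464.22473296] [-3.00545606  0.00650246 -1.58699295] 49.909963575651254 280.7355661918162 213.225660720853
wrist [152.19933671 508.15093595 384.20888217] [2.83477875e+00 2.36541566e-03 1.12672993e+00] 69.17572855312122 277.8466015734334 209.81843665160346
```

View pics/top0.png

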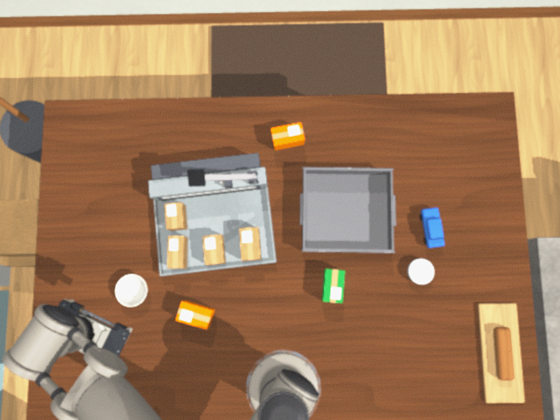

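View pics/side0.png

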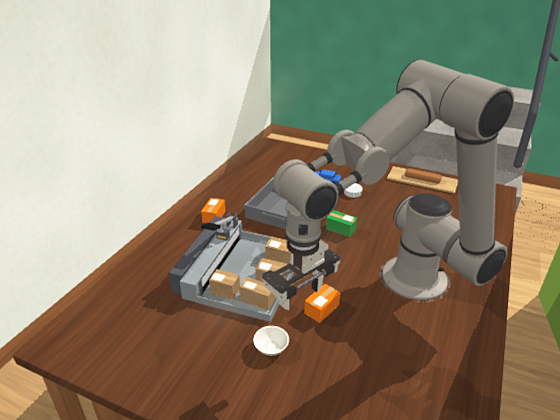

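View pics/wrist0.png

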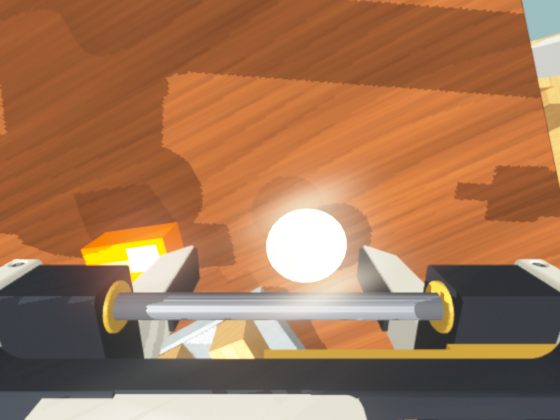

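Top view: four brown cardboard parcels lie in the grey tray at (175,215), (176,250), (213,248) and (250,243). The black lever pad is at (196,177) and the tote at (348,210). The bowl is at (131,290), the tin at (421,271) and the car at (433,228). The orange boxes at (288,135) and (195,315) and the green one at (334,286) are decoys. I'll measure next and make an enlarged crop.

```bash
cat > m.py <<'E'
from h import *
import sys
def parcels(c,zmin=40,box=None):
    P=cloud(c); fr=c['frame']; hsv=cv2.cvtColor(fr,cv2.COLOR_RGB2HSV)
    return P,hsv
E
python3 - <<'E'
from h import *
c=dict(np.load('pics/top0.npz')); c['vertical_fov']=float(c['vertical_fov']);c['cx']=float(c['cx']);c['cy']=float(c['cy'])
P=cloud(c); im=c['frame'][:,:,::-1]
crop=im[140:285,140:285]; cv2.imwrite('pics/crop0.png',cv2.resize(crop,(580,580),interpolation=cv2.INTER_CUBIC))
for n,(u,v) in dict(bench=(300,320),pad=(196,177),trayfl=(200,225),tote=(348,210),hatch=(230,182)).items(): print(n,P[v,u].round(1),ray(c,u,v,0).round(0))
# parcels tops
roi=np.zeros(P.shape[:2],bool); roi[195:275,155:275]=1
m=(roi&(P[...,2]>48)&(P[...,2]<80)).astype(np.uint8)
n,l,s,ce=cv2.connectedComponentsWithStats(m)
for i in range(1,n):
    if s[i,4]<30: continue
    p=P[l==i]; zt=np.median(p[:,2]); q=p[abs(p[:,2]-zt)<5]
    r=cv2.minAreaRect(q[:,:2].astype(np.float32)); print(ce[i].round(),s[i,4],'z',zt.round(1),r)
# tote
roi=np.zeros(P.shape[:2],bool); roi[155:265,290:405]=1
m=roi&(P[...,2]>50)&(P[...,2]<75); r=cv2.minAreaRect(P[m][:,:2].astype(np.float32)); print('tote rim',np.median(P[m][:,2]),r)
# hatch, sleeve
for lo,hi in ((70,79),(80,90)):
    roi=np.zeros(P.shape[:2],bool); roi[145:200,140:275]=1
    m=roi&(P[...,2]>lo)&(P[...,2]<hi); print(lo,m.sum(),cv2.minAreaRect(P[m][:,:2].astype(np.float32)))
roi=np.zeros(P.shape[:2],bool); roi[160:195,180:215]=1
m=roi&(P[...,2]>165); print('pad',m.sum(),np.median(P[m],0),cv2.minAreaRect(P[m][:,:2].astype(np.float32)))
E
```

```text
bench [206.  -56.1  -4.3] [206. -56.   0.]
pad [634.7 243.2 181.5] [675. 279.   0.]
trayfl [514.3 263.    5.3] [515. 264.   0.]
tote [ 554.9 -219.7    8.3] [ 556. -221.    0.]
hatch [633.4 152.9 109.1] [656. 166.   0.]
[168. 196.] 91 z 66.6 ((602.4410400390625, 349.90228271484375), (8.137957572937012, 87.68406677246094), 6.195685386657715)
[174. 216.] 487 z 66.4 ((538.7301635742188, 334.9903259277344), (80.67556762695312, 56.429046630859375), 4.942183017730713)
[249. 244.] 626 z 62.2 ((447.57098388671875, 99.02874755859375), (99.97853088378906, 60.10531997680664), 3.303201198577881)
[213. 249.] 566 z 57.1 ((431.7054748535156, 213.84494018554688), (91.06167602539062, 60.68332290649414), 4.976993560791016)
[176. 252.] 576 z 67.3 ((424.8506774902344, 328.52349853515625), (50.651939392089844, 99.31713104248047), 89.64642333984375)
tote rim 58.20304455156793 ((550.7763671875, -211.47073364257812), (300.2146301269531, 269.0334777832031), 88.43278503417969)
70 1316 ((663.6014404296875, 232.4267120361328), (104.94176483154297, 369.488037109375), 6.045012474060059)
80 1309 ((665.2875366210938, 230.99075317382812), (99.86643981933594, 342.3732604980469), 5.885403633117676)
pad 308 [632.78006086 242.73782377 181.23650195] ((632.5108032226562, 238.01527404785156), (48.59104537963867, 60.29682540893555), 3.8756539821624756)
```

View pics/crop0.png

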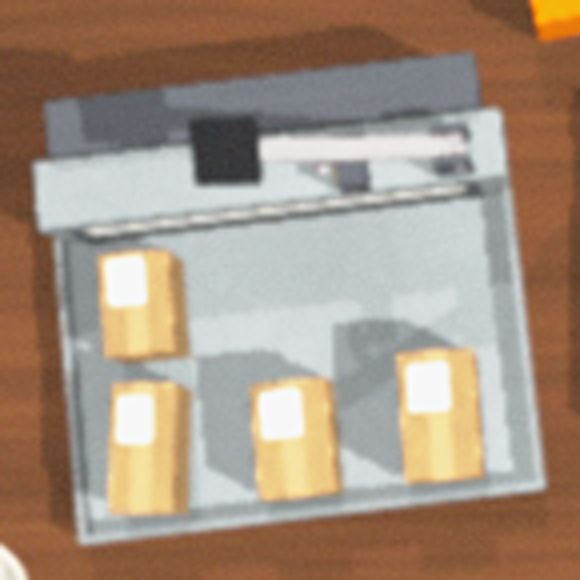

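Four parcels are present, and their footprints and heights identify them. The one at (249,244) is 100x60, so parcel1. The one at (176,252) is 100x50, so parcel2. The one at (213,249) is 91x60, so parcel3. The one at (174,216) is 80x56, so parcel4. Parcel5 is absent. All four are cardboard brown in the crop, and the decoys are orange or green. Next I'll find the pad, the drop frame and a second-view height check.

```bash
cat >> h.py <<'E'
def load(fn):
    d=np.load('pics/'+fn+'.npz'); return {k:(d[k] if d[k].ndim else float(d[k])) for k in d.files if d[k].dtype.kind in 'fiu'}
def plan(x,y,z,jaw):  # jaw: direction angle (deg, world) of the tool z axis, mod 180
    o=get_obs(); Rc=R.from_euler('xyz',o['tcp_rot']).as_matrix()
    best=None
    for a in (jaw,jaw+180):
        zz=np.array([np.cos(np.radians(a)),np.sin(np.radians(a)),0]); xx=np.array([0,0,-1.]); Rt=np.stack([xx,np.cross(zz,xx),zz],1)
        w=R.from_matrix(Rc.T@Rt).as_rotvec()
        if best is None or np.linalg.norm(w)<np.linalg.norm(best): best=w
    t=Rc.T@(np.array([x,y,z])-o['tool_pos'])/10
    n=max(np.linalg.norm(t)/4.17,np.linalg.norm(best)/np.radians(7.16))
    print('now',o['tool_pos'].round(1),'jaw',np.degrees(np.arctan2(Rc[1,2],Rc[0,2])).round(1),'| t',t.round(2),'w',best.round(3),'rows>=%.1f'%n)
E
python3 - <<'E'
from h import *
from h import *
c=load('top0'); c['frame']=c['frame'].astype(np.uint8)
P=cloud(c); hsv=cv2.cvtColor(c['frame'],cv2.COLOR_RGB2HSV)
roi=np.zeros(P.shape[:2],bool); roi[160:195,180:215]=1
m=roi&(hsv[...,2]<75)&(P[...,2]>150); r=cv2.minAreaRect(P[m][:,:2].astype(np.float32)); print('pad',m.sum(),P[m].mean(0),r, P[m][:,2].min(),P[m][:,2].max())
# lever bar
roi=np.zeros(P.shape[:2],bool); roi[165:192,200:262]=1
m=roi&(P[...,2]>100); q=P[m]; print('bar',m.sum(),np.polyfit(q[:,1],q[:,0],1),np.polyfit(q[:,1],q[:,2],1),q[:,1].min())
# tray outer
m=(P[...,2]>22)&(P[...,2]<34); roi=np.zeros(P.shape[:2],bool); roi[185:280,145:280]=1; m&=roi
print('tray rim',m.sum(),cv2.minAreaRect(P[m][:,:2].astype(np.float32)))
s=load('side0'); s['frame']=s['frame'].astype(np.uint8);Q=cloud(s)
hs=cv2.cvtColor(s['frame'],cv2.COLOR_RGB2HSV)
for n,(u,v) in dict(p4=(222,278),p2=(255,287),pad=(228,222),floor=(206,286),bench=(330,360),tote=(270,200)).items(): print(n,Q[v,u].round(1))
for nm,x,y in (('p4',539,335),('p1',448,99),('p3',432,214),('p2',425,328)):
    k=(abs(Q[...,0]-x)<22)&(abs(Q[...,1]-y)<15)&(Q[...,2]>40)&(Q[...,2]<90); print(nm,k.sum(),np.median(Q[k][:,2]) if k.any() else 0)
plan(633,250,230,5.5+90)
E
```

```text
pad 229 [635.22626462 243.54297786 181.57692174] ((634.5125732421875, 243.8997039794922), (43.8011474609375, 42.15606689453125), 3.8756532669067383) 168.43593773893167 194.3993244827766
bar 509 [-1.14004297e-01  6.58400791e+02] [ 0.39740009 74.57677226] 69.26099916387301
tray rim 540 ((493.7069091796875, 215.53724670410156), (245.69984436035156, 370.6495056152344), 5.859842300415039)
p4 [539.5 340.8  66.6]
p2 [426.8 333.7  66.6]
pad [661.1  88.6  85.7]
floor [600.1 345.8  13.6]
bench [140.6 441.1  -3.9]
tote [ 642.8 -224.2    6. ]
p4 90 65.40741715136511
p1 64 61.016132799109414
p3 75 56.36359803175935
p2 95 65.78570764852054
now [225.7 473.7 226.2] jaw 64.5 | t [ -0.38 -46.39  -2.67] w [-0.541 -0.001 -0.   ] rows>=11.1
```

Run:
```python
from h import *
plan(634,255.5,226,6)
```

```text
now [225.7 473.7 226.2] jaw 64.5 | t [ 2.000e-02 -4.625e+01 -2.130e+00] w [ 1.021e+00 -1.000e-03  0.000e+00] rows>=11.1
```

```bash
python3 -m creep '[{"ty":-5,"tz":-0.2,"wx":0.12,"gripper":1},{"ty":-9,"tz":-0.4,"wx":0.24,"gripper":1},{"ty":-13,"tz":-0.6,"wx":0.36,"gripper":1},{"ty":-17,"tz":-0.8,"wx":0.48,"gripper":1},{"ty":-21,"tz":-1,"wx":0.6,"gripper":1},{"ty":-25,"tz":-1.2,"wx":0.7,"gripper":1},{"ty":-29,"tz":-1.3,"wx":0.8,"gripper":1},{"ty":-32,"tz":-1.4,"wx":0.9,"gripper":1}]'; python3 -c "
from h import *
plan(634,255.5,215,6)"
```

```text
now [225.7 473.7 226.2] jaw 64.5 | t [  1.12 -46.25  -2.13] w [ 1.021e+00 -1.000e-03  0.000e+00] rows>=11.1validation failed for argument at $[0]...
```

```bash
python3 -m creep '[{"tx":0,"ty":-5,"tz":-0.2,"wx":0.12,"wy":0,"wz":0,"gripper":1},{"tx":0,"ty":-9,"tz":-0.4,"wx":0.24,"wy":0,"wz":0,"gripper":1},{"tx":0,"ty":-13,"tz":-0.6,"wx":0.36,"wy":0,"wz":0,"gripper":1},{"tx":0,"ty":-17,"tz":-0.8,"wx":0.48,"wy":0,"wz":0,"gripper":1},{"tx":0,"ty":-21,"tz":-1,"wx":0.6,"wy":0,"wz":0,"gripper":1},{"tx":0,"ty":-25,"tz":-1.2,"wx":0.7,"wy":0,"wz":0,"gripper":1},{"tx":0,"ty":-29,"tz":-1.3,"wx":0.8,"wy":0,"wz":0,"gripper":1},{"tx":0,"ty":-32,"tz":-1.4,"wx":0.9,"wy":0,"wz":0,"gripper":1}]' 2>&1; python3 -c "
from h import *
plan(634,255.5,215,6)"
```

```text
time: 0.82
tool_pos: [511.3, 321.4, 226.3]
tcp_rot: [-1.505, 1.57, -1.286]
contact_force: [0.0, 0.9, 1.0]
grip_width: 43.2
now [511.3 321.4 226.3] jaw 12.6 | t [ 1.13 -9.1  10.54] w [0.115 0.    0.001] rows>=3.4
```

```bash
python3 -m creep '[{"tx":0,"ty":-4,"tz":4,"wx":0.1,"wy":0,"wz":0,"gripper":1},{"tx":0,"ty":-8,"tz":8,"wx":0.115,"wy":0,"wz":0,"gripper":1},{"tx":0,"ty":-9.1,"tz":10.5,"wx":0.115,"wy":0,"wz":0,"gripper":1},{"tx":0.5,"ty":-9.1,"tz":10.5,"wx":0.115,"wy":0,"wz":0,"gripper":1},{"tx":1.1,"ty":-9.1,"tz":10.5,"wx":0.115,"wy":0,"wz":0,"gripper":1},{"tx":1.1,"ty":-9.1,"tz":10.5,"wx":0.115,"wy":0,"wz":0,"gripper":1},{"tx":1.1,"ty":-9.1,"tz":10.5,"wx":0.115,"wy":0,"wz":0,"gripper":1}]' 2>&1; python3 -c "
from h import *
plan(634,255.5,112,6)
snap('side','side1');snap('wrist','wrist1')"
```

```text
time: 1.4
tool_pos: [630.2, 258.9, 214.8]
tcp_rot: [3.119, 1.568, -3.053]
contact_force: [-0.5, 0.9, -0.2]
grip_width: 0.9
now [630.2 258.9 214.8] jaw 6.4 | t [10.28 -0.38  0.36] w [ 0.007 -0.003 -0.   ] rows>=2.5
```

View pics/side1.png

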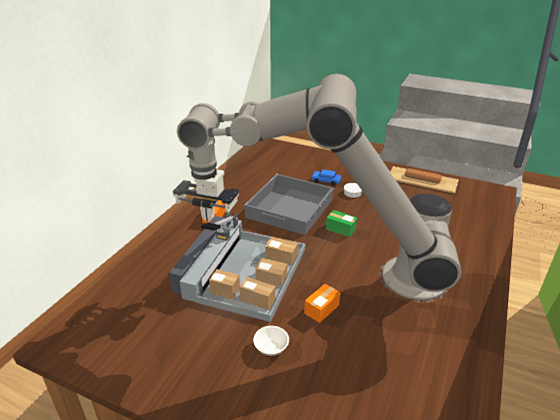

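View pics/wrist1.png

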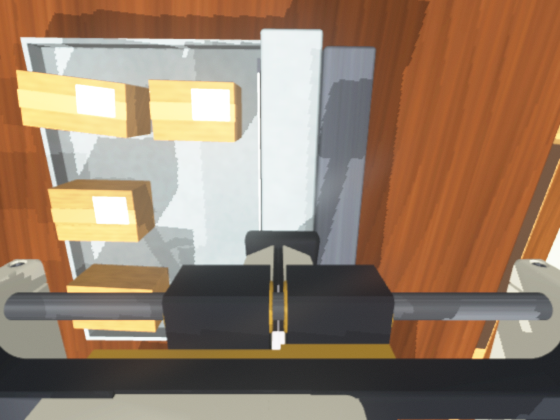

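The wrist view shows the shut fingers above the black pad (280,245), and all four parcels are in place. I'll press now.

```bash
python3 -m creep '[{"tx":1.5,"ty":-0.4,"tz":0.4,"wx":0,"wy":0,"wz":0,"gripper":1},{"tx":3,"ty":-0.4,"tz":0.4,"wx":0,"wy":0,"wz":0,"gripper":1},{"tx":4.5,"ty":-0.4,"tz":0.4,"wx":0,"wy":0,"wz":0,"gripper":1},{"tx":6,"ty":-0.4,"tz":0.4,"wx":0,"wy":0,"wz":0,"gripper":1},{"tx":7.5,"ty":-0.4,"tz":0.4,"wx":0,"wy":0,"wz":0,"gripper":1},{"tx":8.8,"ty":-0.4,"tz":0.4,"wx":0,"wy":0,"wz":0,"gripper":1},{"tx":9.5,"ty":-0.4,"tz":0.4,"wx":0,"wy":0,"wz":0,"gripper":1},{"tx":9.5,"ty":-0.4,"tz":0.4,"wx":0,"wy":0,"wz":0,"gripper":1}]' 2>&1; python3 -m creep '[{"tx":0.3,"ty":0,"tz":0,"wx":0,"wy":0,"wz":0,"gripper":1},{"tx":0.5,"ty":0,"tz":0,"wx":0,"wy":0,"wz":0,"gripper":1},{"tx":0.5,"ty":0,"tz":0,"wx":0,"wy":0,"wz":0,"gripper":1}]'
```

```text
time: 2.17
tool_pos: [634.7, 256.8, 121.1]
tcp_rot: [1.195, 1.57, 1.308]
contact_force: [0.3, 0.5, -0.3]
grip_width: 0.4
time: 2.42
tool_pos: [635.6, 255.7, 116.3]
tcp_rot: [0.845, 1.57, 0.957]
contact_force: [-2.6, 1.8, 2.9]
grip_width: 0.3
```

```bash
python3 -m creep '[{"tx":0.2,"ty":0,"tz":0,"wx":0,"wy":0,"wz":0,"gripper":1},{"tx":0.3,"ty":0,"tz":0,"wx":0,"wy":0,"wz":0,"gripper":1},{"tx":0.3,"ty":0,"tz":0,"wx":0,"wy":0,"wz":0,"gripper":1}]';python3 -m creep '[{"tx":0.15,"ty":0,"tz":0,"wx":0,"wy":0,"wz":0,"gripper":1},{"tx":0.25,"ty":0,"tz":0,"wx":0,"wy":0,"wz":0,"gripper":1},{"tx":0.25,"ty":0,"tz":0,"wx":0,"wy":0,"wz":0,"gripper":1}]'
```

```text
time: 2.67
tool_pos: [636.0, 255.1, 112.9]
tcp_rot: [0.653, 1.57, 0.763]
contact_force: [-1.4, 2.5, 3.8]
grip_width: 0.6
time: 2.92
tool_pos: [636.2, 255.1, 111.4]
tcp_rot: [0.279, 1.569, 0.39]
contact_force: [-2.7, 2.0, 8.7]
grip_width: 0.6
```

```bash
python3 -m creep '[{"tx":0.15,"ty":0,"tz":0,"wx":0,"wy":0,"wz":0,"gripper":1},{"tx":0.2,"ty":0,"tz":0,"wx":0,"wy":0,"wz":0,"gripper":1},{"tx":0.2,"ty":0,"tz":0,"wx":0,"wy":0,"wz":0,"gripper":1}]'
```

```text
time: 3.17
tool_pos: [636.3, 255.1, 111.3]
tcp_rot: [0.184, 1.568, 0.295]
contact_force: [-5.4, 0.3, 18.3]
grip_width: 0.4
```

At the hard stop: 18 N with no further travel. I'll retract and check.

```bash
python3 -m creep '[{"tx":-0.5,"ty":0,"tz":0,"wx":0,"wy":0,"wz":0,"gripper":1},{"tx":-2,"ty":0,"tz":0,"wx":0,"wy":0,"wz":0,"gripper":1},{"tx":-5,"ty":0,"tz":0,"wx":0,"wy":0,"wz":0,"gripper":1},{"tx":-8,"ty":0,"tz":0,"wx":0,"wy":0,"wz":0,"gripper":1},{"tx":-11,"ty":0,"tz":0,"wx":0,"wy":0,"wz":0,"gripper":1},{"tx":-11,"ty":0,"tz":0,"wx":0,"wy":0,"wz":0,"gripper":1}]'
python3 - <<'E'
from h import *
plan(539,335,150,95)
E
```

```text
time: 3.67
tool_pos: [638.4, 254.8, 225.0]
tcp_rot: [0.063, 1.56, 0.173]
contact_force: [0.8, -0.1, 0.3]
grip_width: 0.1
now [638.4 254.8 225. ] jaw 6.3 | t [ 7.41  9.06 -9.08] w [-1.548  0.009  0.008] rows>=12.4
```

```bash
cat >> h.py <<'E'
def tops(c,x0,x1,y0,y1,zmin=46,zmax=85):
    P=cloud(c); m=((P[...,0]>x0)&(P[...,0]<x1)&(P[...,1]>y0)&(P[...,1]<y1)&(P[...,2]>zmin)&(P[...,2]<zmax)).astype(np.uint8)
    n,l,s,ce=cv2.connectedComponentsWithStats(m)
    for i in range(1,n):
        if s[i,4]<100: continue
        p=P[l==i]; zt=np.median(p[:,2]); q=p[abs(p[:,2]-zt)<5]
        (cx,cy),(a,b),t=cv2.minAreaRect(q[:,:2].astype(np.float32))
        if a<b: a,b,t=b,a,t-90
        print('px',ce[i].round(),'n',s[i,4],'z %.1f c (%.0f,%.0f) %.0fx%.0f yaw %.1f'%(zt,cx,cy,a,b,t))
E
python3 - <<'E'
from h import *
c=snap('top','top2'); tops(c,350,585,20,400)
s=snap('side','side2')
P=cloud(s);k=(abs(P[...,0]-633)<15)&(abs(P[...,1]-258)<12)&(P[...,2]<200);print('pad z side',np.median(P[k],0))
P=cloud(c);k=(abs(P[...,0]-633)<15)&(abs(P[...,1]-258)<12)&(P[...,2]<200);print('pad z top',k.sum())
# tote floor inside
m=((P[...,2]<20)&(P[...,0]>400)&(P[...,0]<700)&(P[...,1]<-60)&(P[...,1]>-370)).astype(np.uint8)
h=cv2.cvtColor(c['frame'],cv2.COLOR_RGB2HSV); m&=(h[...,1]<60).astype(np.uint8)
n,l,st,ce=cv2.connectedComponentsWithStats(m); i=1+st[1:,4].argmax(); print('tote floor',st[i],np.median(P[l==i][:,2]),cv2.minAreaRect(P[l==i][:,:2].astype(np.float32)))
cv2.imwrite('pics/s2.png',cv2.resize(s['frame'][180:330,150:350,::-1],(800,600)))
E
```

```text
px [249. 244.] n 623 z 62.3 c (448,99) 100x60 yaw 3.3
px [216. 248.] n 383 z 57.4 c (433,206) 90x44 yaw 5.3
pad z side [632.41584663 256.5340116  111.97767814]
pad z top 9
tote floor [ 305  173   84   77 6295] 4.972897546592776 ((553.0016479492188, -214.06475830078125), (270.3733215332031, 248.649658203125), 88.38218688964844)
```

View pics/s2.png

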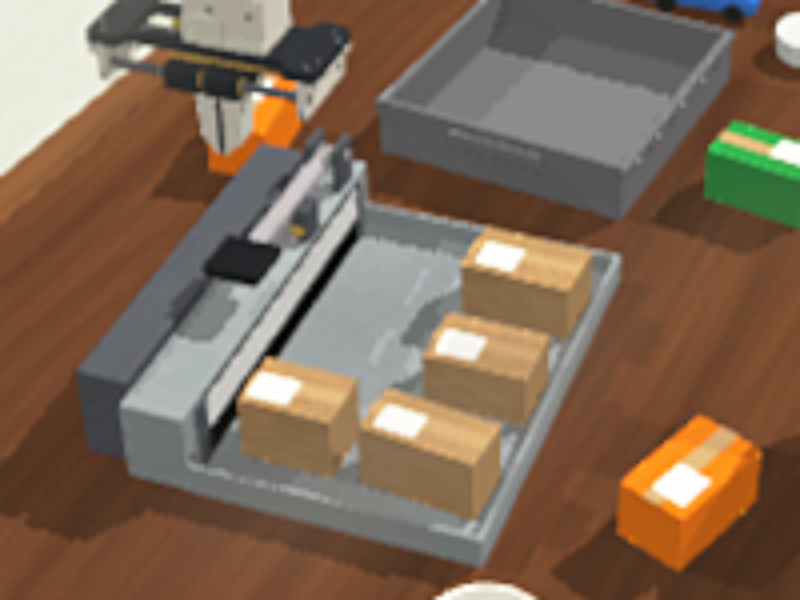

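View pics/top2.png

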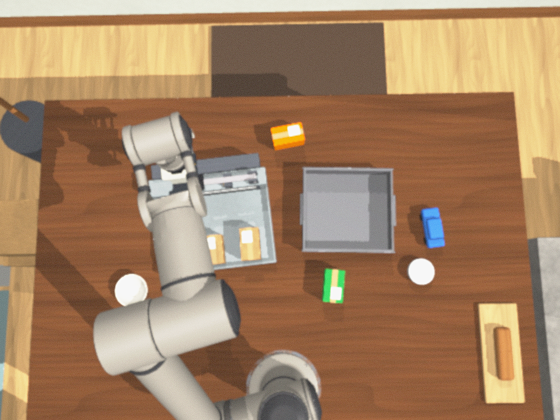

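The lever stays latched: the pad is at about 112 mm in the side view, against 182 mm raised. All four parcels are untouched. Parcel4 is first (80x55, far left in the tray).

```bash
python3 -m creep '[{"tx":0,"ty":1.5,"tz":-1.5,"wx":-0.12,"wy":0,"wz":0,"gripper":-0.6},{"tx":0,"ty":3,"tz":-3,"wx":-0.24,"wy":0,"wz":0,"gripper":-0.6},{"tx":0.5,"ty":4.5,"tz":-4.5,"wx":-0.36,"wy":0,"wz":0,"gripper":-0.6},{"tx":1,"ty":6,"tz":-6,"wx":-0.48,"wy":0,"wz":0,"gripper":-0.6},{"tx":1.5,"ty":7,"tz":-7,"wx":-0.6,"wy":0,"wz":0,"gripper":-0.6},{"tx":2,"ty":8,"tz":-8,"wx":-0.72,"wy":0,"wz":0,"gripper":-0.6},{"tx":2.5,"ty":9,"tz":-9,"wx":-0.84,"wy":0,"wz":0,"gripper":-0.6},{"tx":2.5,"ty":9.1,"tz":-9.1,"wx":-0.96,"wy":0,"wz":0,"gripper":-0.6}]'; python3 -c "
from h import *
plan(539,335,150,95)"
```

```text
time: 4.43
tool_pos: [532.2, 335.8, 189.9]
tcp_rot: [2.469, 1.564, -2.735]
contact_force: [0.9, -0.1, -1.3]
grip_width: 49.0
now [532.2 335.8 189.9] jaw 61.8 | t [ 3.98 -0.65  0.27] w [-0.579 -0.004 -0.005] rows>=4.6
```

```bash
python3 -m creep '[{"tx":1,"ty":-0.6,"tz":0.3,"wx":-0.12,"wy":0,"wz":0,"gripper":-0.6},{"tx":2,"ty":-0.6,"tz":0.3,"wx":-0.24,"wy":0,"wz":0,"gripper":-0.6},{"tx":3,"ty":-0.6,"tz":0.3,"wx":-0.36,"wy":0,"wz":0,"gripper":-0.6},{"tx":4,"ty":-0.6,"tz":0.3,"wx":-0.48,"wy":0,"wz":0,"gripper":-0.6},{"tx":4,"ty":-0.6,"tz":0.3,"wx":-0.58,"wy":0,"wz":0,"gripper":-0.6},{"tx":4,"ty":-0.6,"tz":0.3,"wx":-0.58,"wy":0,"wz":0,"gripper":-0.6},{"tx":4,"ty":-0.6,"tz":0.3,"wx":-0.58,"wy":0,"wz":0,"gripper":-0.6},{"tx":4,"ty":-0.6,"tz":0.3,"wx":-0.58,"wy":0,"wz":0,"gripper":-0.6}]'
python3 - <<'E'
from h import *
c=snap('wrist','w3'); s=snap('side','side3'); tops(s,490,585,285,400); tops(s,370,480,20,400)
plan(539,335,30,95)
E
```

```text
time: 5.1
tool_pos: [541.9, 334.7, 152.6]
tcp_rot: [2.105, 1.57, -2.531]
contact_force: [-0.1, 0.5, -0.7]
grip_width: 73.7
px [224. 280.] n 436 z 64.7 c (538,336) 84x61 yaw 4.8
px [283. 247.] n 341 z 59.7 c (437,98) 86x71 yaw 1.4
px [271. 268.] n 390 z 55.3 c (429,215) 92x67 yaw 7.5
px [257. 289.] n 522 z 64.8 c (424,330) 103x57 yaw 0.8
now [542.1 334.9 153.1] jaw 94.5 | t [12.31  0.3   0.03] w [-0.009 -0.    -0.   ] rows>=3.0
```

View pics/w3.png

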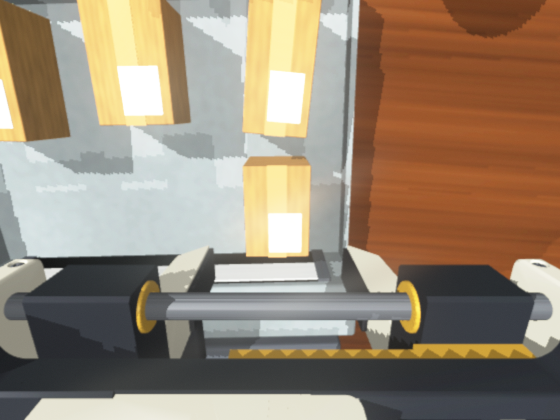

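The side view agrees: parcel4 at (538,336), top about 65–67. The wrist view shows it centred between the fingers (x≈278). I'll descend and grip.

```bash
python3 -m creep '[{"tx":3,"ty":0.3,"tz":0,"wx":0,"wy":0,"wz":0,"gripper":-0.6},{"tx":6,"ty":0.3,"tz":0,"wx":0,"wy":0,"wz":0,"gripper":-0.6},{"tx":9,"ty":0.3,"tz":0,"wx":0,"wy":0,"wz":0,"gripper":-0.6},{"tx":11.5,"ty":0.3,"tz":0,"wx":0,"wy":0,"wz":0,"gripper":-0.6},{"tx":12.3,"ty":0.3,"tz":0,"wx":0,"wy":0,"wz":0,"gripper":-0.6},{"tx":12.3,"ty":0.3,"tz":0,"wx":0,"wy":0,"wz":0,"gripper":-0.6},{"tx":12.3,"ty":0.3,"tz":0,"wx":0,"wy":0,"wz":0,"gripper":1},{"tx":12.3,"ty":0.3,"tz":0,"wx":0,"wy":0,"wz":0,"gripper":1}]';python3 -m creep '[{"tx":0,"ty":0,"tz":0,"wx":0,"wy":0,"wz":0,"gripper":1},{"tx":0,"ty":0,"tz":0,"wx":0,"wy":0,"wz":0,"gripper":1},{"tx":0,"ty":0,"tz":0,"wx":0,"wy":0,"wz":0,"gripper":1}]'
```

```text
time: 5.87
tool_pos: [540.3, 335.4, 32.3]
tcp_rot: [-1.203, 1.567, 0.448]
contact_force: [0.8, 0.8, 1.2]
grip_width: 64.4
time: 6.12
tool_pos: [540.2, 335.1, 32.3]
tcp_rot: [-1.327, 1.567, 0.324]
contact_force: [-0.3, -2.2, 7.5]
grip_width: 55.0
```

Gripped at 55.0 mm, which matches parcel4. Lifting.

```bash
python3 -m creep '[{"tx":-1,"ty":0,"tz":0,"wx":0,"wy":0,"wz":0,"gripper":1},{"tx":-3,"ty":0,"tz":0,"wx":0,"wy":0,"wz":0,"gripper":1},{"tx":-6,"ty":0,"tz":0,"wx":0,"wy":0,"wz":0,"gripper":1},{"tx":-9,"ty":0,"tz":0,"wx":0,"wy":0,"wz":0,"gripper":1},{"tx":-12,"ty":0,"tz":0,"wx":0,"wy":0,"wz":0,"gripper":1},{"tx":-12,"ty":0,"tz":0,"wx":0,"wy":0,"wz":0,"gripper":1},{"tx":-12,"ty":0,"tz":0,"wx":0,"wy":0,"wz":0,"gripper":1}]'
python3 - <<'E'
from h import *
plan(613,-274,152,88.4)
E
```

```text
time: 6.7
tool_pos: [539.8, 335.3, 152.8]
tcp_rot: [-1.156, 1.566, 0.495]
contact_force: [0.3, -0.6, -3.2]
grip_width: 54.8
now [539.8 335.3 152.8] jaw 94.6 | t [-2.000e-02 -2.420e+00 -6.132e+01] w [0.108 0.002 0.004] rows>=14.7
```

```bash
python3 -m creep '[{"tx":0,"ty":0.5,"tz":-2,"wx":0,"wy":0,"wz":0,"gripper":1},{"tx":0,"ty":1,"tz":-5,"wx":0,"wy":0,"wz":0,"gripper":1},{"tx":0,"ty":1,"tz":-9,"wx":0,"wy":0,"wz":0,"gripper":1},{"tx":0,"ty":1,"tz":-13,"wx":0.02,"wy":0,"wz":0,"gripper":1},{"tx":0,"ty":1,"tz":-17,"wx":0.03,"wy":0,"wz":0,"gripper":1},{"tx":0,"ty":1,"tz":-21,"wx":0.05,"wy":0,"wz":0,"gripper":1},{"tx":0,"ty":1,"tz":-25,"wx":0.07,"wy":0,"wz":0,"gripper":1},{"tx":0,"ty":0.5,"tz":-29,"wx":0.1,"wy":0,"wz":0,"gripper":1}]'
python3 - <<'E'
from h import *
plan(613,-274,152,88.4)
E
```

```text
time: 7.37
tool_pos: [555.3, 43.7, 148.7]
tcp_rot: [1.479, 1.567, 3.03]
contact_force: [0.6, -0.0, -1.4]
grip_width: 55.1
now [555.3  43.7 148.7] jaw 88.8 | t [ -0.37  -6.42 -31.65] w [ 0.007  0.    -0.004] rows>=7.7
```

```bash
python3 -m creep '[{"tx":0,"ty":-0.8,"tz":-4,"wx":0,"wy":0,"wz":0,"gripper":1},{"tx":0,"ty":-1.6,"tz":-8,"wx":0,"wy":0,"wz":0,"gripper":1},{"tx":0,"ty":-2.4,"tz":-12,"wx":0,"wy":0,"wz":0,"gripper":1},{"tx":-0.3,"ty":-3.2,"tz":-16,"wx":0,"wy":0,"wz":0,"gripper":1},{"tx":-0.3,"ty":-4,"tz":-20,"wx":0,"wy":0,"wz":0,"gripper":1},{"tx":-0.3,"ty":-5,"tz":-24,"wx":0,"wy":0,"wz":0,"gripper":1},{"tx":-0.3,"ty":-6,"tz":-28,"wx":0,"wy":0,"wz":0,"gripper":1},{"tx":-0.3,"ty":-6.4,"tz":-31,"wx":0,"wy":0,"wz":0,"gripper":1}]'; python3 -m creep '[{"tx":0,"ty":0,"tz":-0.6,"wx":0,"wy":0,"wz":0,"gripper":1},{"tx":0,"ty":0,"tz":-0.6,"wx":0,"wy":0,"wz":0,"gripper":1}]'
python3 - <<'E'
from h import *
plan(613,-274,31,88.4)
c=snap('top','top4'); tops(c,350,585,20,400)
E
```

```text
time: 8.03
tool_pos: [614.6, -268.9, 151.1]
tcp_rot: [1.189, 1.568, 2.739]
contact_force: [1.1, 0.8, -2.6]
grip_width: 54.7
time: 8.2
tool_pos: [613.7, -273.8, 150.7]
tcp_rot: [1.07, 1.567, 2.618]
contact_force: [0.2, -0.0, -1.9]
grip_width: 55.0
now [ 613.7 -273.8  150.7] jaw 88.7 | t [11.97  0.03 -0.04] w [ 0.005  0.002 -0.003] rows>=2.9
px [246. 238.] n 322 z 62.2 c (449,99) 97x59 yaw 2.7
px [213. 249.] n 567 z 57.4 c (432,214) 90x61 yaw 4.6
px [176. 252.] n 577 z 67.1 c (425,328) 100x52 yaw 0.5
```

View pics/top4.png

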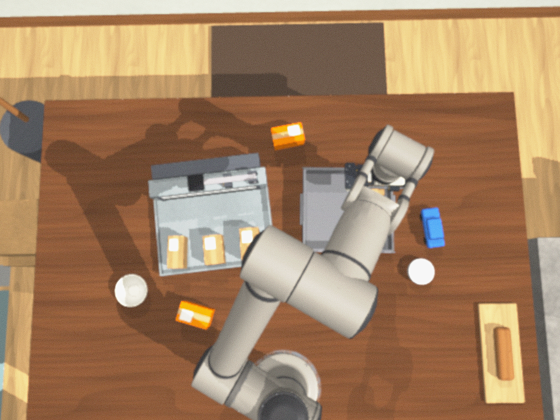

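Top view: parcel4 is carried over the tote's far right corner at (385,190). The other three parcels are unmoved. Lowering.

```bash
python3 -m creep '[{"tx":3,"ty":0,"tz":0,"wx":0,"wy":0,"wz":0,"gripper":1},{"tx":6,"ty":0,"tz":0,"wx":0,"wy":0,"wz":0,"gripper":1},{"tx":9,"ty":0,"tz":0,"wx":0,"wy":0,"wz":0,"gripper":1},{"tx":11,"ty":0,"tz":0,"wx":0,"wy":0,"wz":0,"gripper":1},{"tx":11.8,"ty":0,"tz":0,"wx":0,"wy":0,"wz":0,"gripper":1},{"tx":11.8,"ty":0,"tz":0,"wx":0,"wy":0,"wz":0,"gripper":1},{"tx":11.8,"ty":0,"tz":0,"wx":0,"wy":0,"wz":0,"gripper":1}]'; python3 -m creep '[{"tx":0.1,"ty":0,"tz":0,"wx":0,"wy":0,"wz":0,"gripper":1},{"tx":0.2,"ty":0,"tz":0,"wx":0,"wy":0,"wz":0,"gripper":1},{"tx":0.2,"ty":0,"tz":0,"wx":0,"wy":0,"wz":0,"gripper":1}]'
```

```text
time: 8.83
tool_pos: [615.6, -270.8, 36.0]
tcp_rot: [-1.654, 1.57, -0.101]
contact_force: [0.4, -0.0, -1.3]
grip_width: 54.8
time: 9.08
tool_pos: [615.6, -272.0, 34.4]
tcp_rot: [-2.012, 1.569, -0.461]
contact_force: [0.1, 0.9, -2.1]
grip_width: 55.0
```

```bash
python3 -m creep '[{"tx":0.2,"ty":0,"tz":0,"wx":0,"wy":0,"wz":0,"gripper":1},{"tx":0.35,"ty":0,"tz":0,"wx":0,"wy":0,"wz":0,"gripper":1},{"tx":0.35,"ty":0,"tz":0,"wx":0,"wy":0,"wz":0,"gripper":1}]';  python3 -m creep '[{"tx":0.1,"ty":0,"tz":0,"wx":0,"wy":0,"wz":0,"gripper":1},{"tx":0.1,"ty":0,"tz":0,"wx":0,"wy":0,"wz":0,"gripper":1}]'
```

```text
time: 9.33
tool_pos: [615.3, -272.1, 30.3]
tcp_rot: [-1.931, 1.57, -0.38]
contact_force: [0.5, -0.2, 1.9]
grip_width: 54.8
time: 9.5
tool_pos: [615.3, -272.1, 30.3]
tcp_rot: [-1.97, 1.57, -0.42]
contact_force: [-3.3, 1.8, 6.9]
grip_width: 55.2
```

Contact with the floor (force now upward). Releasing to 74 mm and rising.

```bash
python3 -m creep '[{"tx":0,"ty":0,"tz":0,"wx":0,"wy":0,"wz":0,"gripper":-0.6},{"tx":0,"ty":0,"tz":0,"wx":0,"wy":0,"wz":0,"gripper":-0.6},{"tx":-0.1,"ty":0,"tz":0,"wx":0,"wy":0,"wz":0,"gripper":-0.6},{"tx":-3,"ty":0,"tz":0,"wx":0,"wy":0,"wz":0,"gripper":-0.6},{"tx":-6,"ty":0,"tz":0,"wx":0,"wy":0,"wz":0,"gripper":-0.6},{"tx":-9,"ty":0,"tz":0,"wx":0,"wy":0,"wz":0,"gripper":-0.6},{"tx":-12,"ty":0,"tz":0,"wx":0,"wy":0,"wz":0,"gripper":-0.6},{"tx":-12,"ty":0,"tz":0,"wx":0,"wy":0,"wz":0,"gripper":-0.6}]'
python3 - <<'E'
from h import *
s=snap('side','side4'); tops(s,430,685,-360,-70);tops(s,350,585,20,400)
plan(448,99,150,93)
E
```

```text
time: 10.17
tool_pos: [617.9, -273.5, 156.0]
tcp_rot: [-2.077, 1.559, -0.526]
contact_force: [1.1, -0.5, 0.2]
grip_width: 73.6
px [279. 189.] n 560 z 55.8 c (559,-212) 290x250 yaw 88.5
px [281. 246.] n 405 z 59.5 c (446,99) 102x71 yaw 6.8
px [271. 268.] n 386 z 55.0 c (430,214) 91x67 yaw 3.9
px [257. 289.] n 521 z 64.6 c (423,329) 102x57 yaw -0.3
now [ 616.9 -272.9  152.8] jaw 88.9 | t [2.000e-02 1.762e+01 3.685e+01] w [-0.072 -0.004  0.007] rows>=9.8
```

View pics/side4.png

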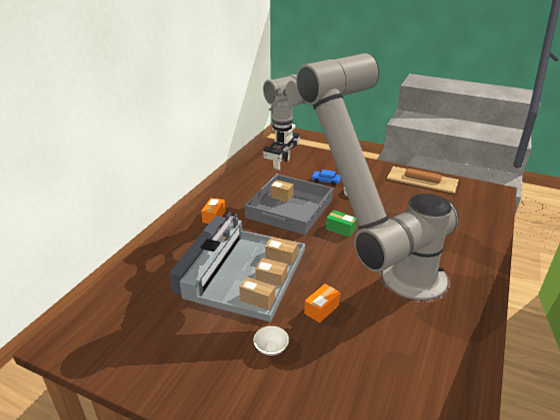

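Parcel4 sits on the tote floor at (281,190) in the side view, and the lever is still down. Parcel1 is next (px 281,246 here; 249,244 in the top view).

```bash
python3 -m creep '[{"tx":0,"ty":1,"tz":3,"wx":0,"wy":0,"wz":0,"gripper":-0.7},{"tx":0,"ty":3,"tz":7,"wx":0,"wy":0,"wz":0,"gripper":-0.7},{"tx":0,"ty":5,"tz":10.5,"wx":0,"wy":0,"wz":0,"gripper":-0.7},{"tx":0,"ty":7,"tz":14,"wx":0,"wy":0,"wz":0,"gripper":-0.7},{"tx":0,"ty":9,"tz":17.5,"wx":0,"wy":0,"wz":0,"gripper":-0.7},{"tx":0,"ty":11,"tz":21,"wx":0,"wy":0,"wz":0,"gripper":-0.7},{"tx":0,"ty":13,"tz":24.5,"wx":-0.03,"wy":0,"wz":0,"gripper":-0.7},{"tx":0,"ty":15,"tz":28,"wx":-0.07,"wy":0,"wz":0,"gripper":-0.7}]'
python3 - <<'E'
from h import *
plan(448,99,150,93)
E
```

```text
time: 10.88
tool_pos: [468.6, 12.6, 147.6]
tcp_rot: [1.296, 1.569, 2.918]
contact_force: [1.2, 0.6, 0.7]
grip_width: 78.0
now [468.6  12.6 147.6] jaw 92.9 | t [-0.24  1.62  8.74] w [-0.001  0.001 -0.002] rows>=2.1
```

```bash
python3 -m creep '[{"tx":0,"ty":0.8,"tz":4,"wx":0,"wy":0,"wz":0,"gripper":-0.7},{"tx":0,"ty":1.6,"tz":7.5,"wx":0,"wy":0,"wz":0,"gripper":-0.7},{"tx":0,"ty":1.6,"tz":8.7,"wx":0,"wy":0,"wz":0,"gripper":-0.7},{"tx":0,"ty":1.6,"tz":8.7,"wx":0,"wy":0,"wz":0,"gripper":-0.7},{"tx":0,"ty":1.6,"tz":8.7,"wx":0,"wy":0,"wz":0,"gripper":-0.7}]'
python3 - <<'E'
from h import *
s=snap('side','side5'); tops(s,350,585,20,400); snap('wrist','w5')
plan(448,99,30,93.3)
E
```

```text
time: 11.3
tool_pos: [449.7, 97.5, 148.0]
tcp_rot: [1.737, 1.569, -2.923]
contact_force: [-0.5, -0.4, -0.8]
grip_width: 77.9
px [281. 246.] n 403 z 59.6 c (446,101) 102x69 yaw 5.5
px [271. 268.] n 387 z 55.3 c (429,215) 91x70 yaw 6.6
px [257. 289.] n 525 z 64.6 c (424,330) 102x57 yaw 0.3
now [450.2  96.4 148.1] jaw 92.8 | t [11.82  0.2   0.28] w [-0.008 -0.    -0.001] rows>=2.8
```

View pics/w5.png

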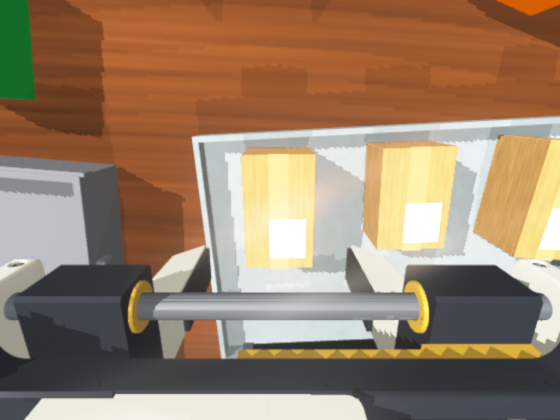

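The wrist view shows brown parcel1 centred between the fingers (x≈279). The green decoy is well away at the left edge.

```bash
python3 -m creep '[{"tx":3,"ty":0.2,"tz":0.2,"wx":0,"wy":0,"wz":0,"gripper":-0.7},{"tx":6,"ty":0.2,"tz":0.2,"wx":0,"wy":0,"wz":0,"gripper":-0.7},{"tx":9,"ty":0.2,"tz":0.2,"wx":0,"wy":0,"wz":0,"gripper":-0.7},{"tx":11,"ty":0.2,"tz":0.2,"wx":0,"wy":0,"wz":0,"gripper":-0.7},{"tx":11.8,"ty":0.2,"tz":0.2,"wx":0,"wy":0,"wz":0,"gripper":-0.7},{"tx":11.8,"ty":0.2,"tz":0.2,"wx":0,"wy":0,"wz":0,"gripper":-0.7},{"tx":11.8,"ty":0.2,"tz":0.2,"wx":0,"wy":0,"wz":0,"gripper":1},{"tx":11.8,"ty":0.2,"tz":0.2,"wx":0,"wy":0,"wz":0,"gripper":1}]';python3 -m creep '[{"tx":0,"ty":0,"tz":0,"wx":0,"wy":0,"wz":0,"gripper":1},{"tx":0,"ty":0,"tz":0,"wx":0,"wy":0,"wz":0,"gripper":1},{"tx":0,"ty":0,"tz":0,"wx":0,"wy":0,"wz":0,"gripper":1}]'
```

```text
time: 12.07
tool_pos: [449.3, 98.7, 31.8]
tcp_rot: [-1.556, 1.569, 0.064]
contact_force: [-0.1, -0.0, -0.4]
grip_width: 69.1
time: 12.32
tool_pos: [449.2, 98.9, 31.9]
tcp_rot: [-1.655, 1.568, -0.034]
contact_force: [-0.4, -2.4, 7.3]
grip_width: 59.6
```

```bash
python3 -m creep '[{"tx":-1,"ty":0,"tz":0,"wx":0,"wy":0,"wz":0,"gripper":1},{"tx":-3,"ty":0,"tz":0,"wx":0,"wy":0,"wz":0,"gripper":1},{"tx":-6,"ty":0,"tz":0,"wx":0,"wy":0,"wz":0,"gripper":1},{"tx":-9,"ty":0,"tz":0,"wx":0,"wy":0,"wz":0,"gripper":1},{"tx":-12,"ty":0,"tz":0,"wx":0,"wy":0,"wz":0,"gripper":1},{"tx":-12,"ty":0,"tz":0,"wx":0,"wy":0,"wz":0,"gripper":1},{"tx":-12,"ty":0,"tz":0,"wx":0,"wy":0,"wz":0,"gripper":1}]'
python3 - <<'E'
from h import *
plan(611,-154,152,88.4)
E
```

```text
time: 12.9
tool_pos: [449.0, 99.2, 152.4]
tcp_rot: [-1.526, 1.566, 0.095]
contact_force: [0.1, 0.6, -1.1]
grip_width: 59.8
now [449.   99.2 152.4] jaw 92.9 | t [  0.09 -14.9  -26.11] w [0.078 0.    0.004] rows>=7.2
```

```bash
python3 -m creep '[{"tx":0,"ty":-1,"tz":-2,"wx":0,"wy":0,"wz":0,"gripper":1},{"tx":0,"ty":-2.5,"tz":-5,"wx":0,"wy":0,"wz":0,"gripper":1},{"tx":0,"ty":-4.5,"tz":-8.5,"wx":0.02,"wy":0,"wz":0,"gripper":1},{"tx":0,"ty":-6.5,"tz":-12,"wx":0.03,"wy":0,"wz":0,"gripper":1},{"tx":0,"ty":-8.5,"tz":-15.5,"wx":0.05,"wy":0,"wz":0,"gripper":1},{"tx":0,"ty":-10.5,"tz":-19,"wx":0.07,"wy":0,"wz":0,"gripper":1},{"tx":0,"ty":-12.5,"tz":-22.5,"wx":0.08,"wy":0,"wz":0,"gripper":1},{"tx":0,"ty":-14.9,"tz":-25.5,"wx":0.08,"wy":0,"wz":0,"gripper":1}]'; python3 -m creep '[{"tx":0,"ty":0,"tz":-0.6,"wx":0,"wy":0,"wz":0,"gripper":1},{"tx":0,"ty":0,"tz":-0.6,"wx":0,"wy":0,"wz":0,"gripper":1},{"tx":0,"ty":0,"tz":-0.6,"wx":0,"wy":0,"wz":0,"gripper":1}]';python3 - <<'E'
from h import *
snap('wrist','w6')
c=snap('top','top6'); tops(c,350,585,20,400)
s=snap('side','side6')
plan(611,-154,31,88.4)
E
```

```text
time: 13.57
tool_pos: [609.2, -150.3, 148.6]
tcp_rot: [1.304, 1.567, 2.843]
contact_force: [0.4, 0.3, -0.9]
grip_width: 59.7
time: 13.82
tool_pos: [608.3, -153.5, 148.8]
tcp_rot: [1.101, 1.567, 2.641]
contact_force: [-0.3, -0.3, -1.0]
grip_width: 59.5
px [211. 246.] n 403 z 57.4 c (433,214) 89x61 yaw 4.9
px [176. 252.] n 580 z 66.9 c (425,329) 100x51 yaw -0.2
now [ 608.9 -152.5  150.5] jaw 88.4 | t [11.95 -0.23 -0.15] w [-0.     0.001 -0.001] rows>=2.9
```

View pics/w6.png

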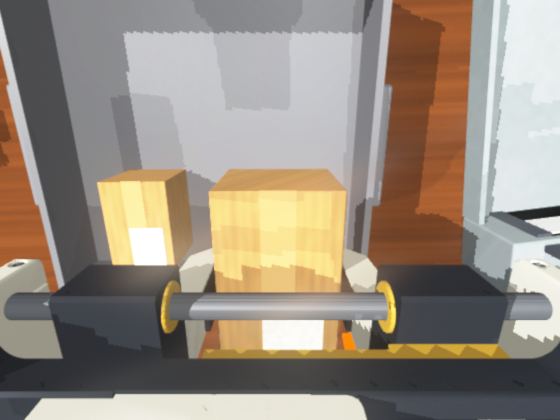

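View pics/side6.png

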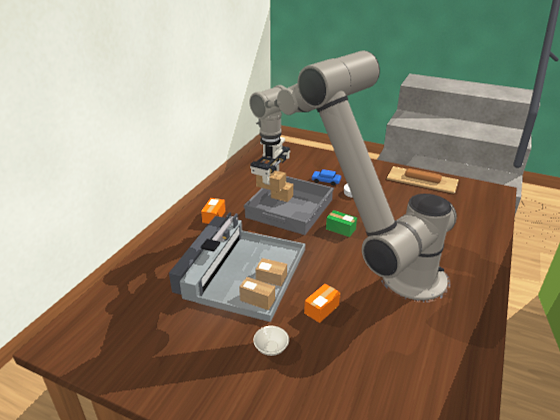

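The wrist view shows parcel1 held squarely over the free area, with parcel4 at (148,215) well clear. Lowering.

```bash
python3 -m creep '[{"tx":3,"ty":0,"tz":0,"wx":0,"wy":0,"wz":0,"gripper":1},{"tx":6,"ty":0,"tz":0,"wx":0,"wy":0,"wz":0,"gripper":1},{"tx":9,"ty":0,"tz":0,"wx":0,"wy":0,"wz":0,"gripper":1},{"tx":11,"ty":0,"tz":0,"wx":0,"wy":0,"wz":0,"gripper":1},{"tx":11.6,"ty":0,"tz":0,"wx":0,"wy":0,"wz":0,"gripper":1},{"tx":11.6,"ty":0,"tz":0,"wx":0,"wy":0,"wz":0,"gripper":1},{"tx":11.6,"ty":0,"tz":0,"wx":0,"wy":0,"wz":0,"gripper":1}]'; python3 -m creep '[{"tx":0.1,"ty":0,"tz":0,"wx":0,"wy":0,"wz":0,"gripper":1},{"tx":0.2,"ty":0,"tz":0,"wx":0,"wy":0,"wz":0,"gripper":1},{"tx":0.2,"ty":0,"tz":0,"wx":0,"wy":0,"wz":0,"gripper":1}]'
```

```text
time: 14.55
tool_pos: [610.2, -153.7, 35.9]
tcp_rot: [-1.817, 1.569, -0.275]
contact_force: [0.9, -0.1, -0.7]
grip_width: 59.9
time: 14.8
tool_pos: [610.2, -154.3, 33.9]
tcp_rot: [-1.878, 1.569, -0.337]
contact_force: [0.3, 0.1, 0.0]
grip_width: 59.7
```

```bash
python3 -m creep '[{"tx":0.2,"ty":0,"tz":0,"wx":0,"wy":0,"wz":0,"gripper":1},{"tx":0.4,"ty":0,"tz":0,"wx":0,"wy":0,"wz":0,"gripper":1},{"tx":0.4,"ty":0,"tz":0,"wx":0,"wy":0,"wz":0,"gripper":1},{"tx":0.4,"ty":0,"tz":0,"wx":0,"wy":0,"wz":0,"gripper":1}]'
```

```text
time: 15.13
tool_pos: [610.0, -154.3, 29.9]
tcp_rot: [-1.817, 1.569, -0.276]
contact_force: [-3.1, 0.4, 5.3]
grip_width: 59.4
```

```bash
python3 -m creep '[{"tx":0,"ty":0,"tz":0,"wx":0,"wy":0,"wz":0,"gripper":-0.7},{"tx":0,"ty":0,"tz":0,"wx":0,"wy":0,"wz":0,"gripper":-0.7},{"tx":-0.1,"ty":0,"tz":0,"wx":0,"wy":0,"wz":0,"gripper":-0.7},{"tx":-3,"ty":0,"tz":0,"wx":0,"wy":0,"wz":0,"gripper":-0.7},{"tx":-6,"ty":0,"tz":0,"wx":0,"wy":0,"wz":0,"gripper":-0.7},{"tx":-9,"ty":0,"tz":0,"wx":0,"wy":0,"wz":0,"gripper":-0.7},{"tx":-12,"ty":0,"tz":0,"wx":0,"wy":0,"wz":0,"gripper":-0.7},{"tx":-12,"ty":0,"tz":0,"wx":0,"wy":0,"wz":0,"gripper":-0.7}]'
python3 - <<'E'
from h import *
s=snap('side','side7'); tops(s,350,585,20,400)
plan(432,214,150,95)
E
```

```text
time: 15.8
tool_pos: [612.7, -155.3, 155.5]
tcp_rot: [-1.899, 1.559, -0.358]
contact_force: [0.5, 0.2, 0.3]
grip_width: 78.2
px [271. 268.] n 384 z 55.4 c (430,215) 92x65 yaw 3.3
px [257. 289.] n 527 z 64.5 c (423,329) 101x58 yaw -0.8
now [ 611.5 -154.9  152.5] jaw 88.3 | t [3.000e-02 1.904e+01 3.634e+01] w [-0.117 -0.003  0.007] rows>=9.8
```

View pics/side7.png

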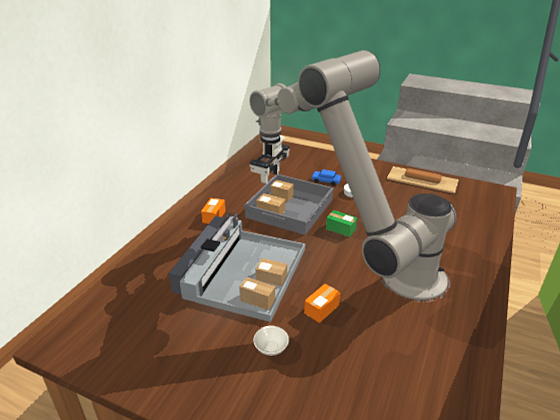

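Two parcels are in the tote at (281,189) and (270,202), the lever is down, and parcel3 (271,268) and parcel2 (257,289) remain. Parcel3 is next.

```bash
python3 -m creep '[{"tx":0,"ty":1,"tz":3,"wx":0,"wy":0,"wz":0,"gripper":-0.7},{"tx":0,"ty":3,"tz":7,"wx":0,"wy":0,"wz":0,"gripper":-0.7},{"tx":0,"ty":5,"tz":10.5,"wx":0,"wy":0,"wz":0,"gripper":-0.7},{"tx":0,"ty":7,"tz":14,"wx":0,"wy":0,"wz":0,"gripper":-0.7},{"tx":0,"ty":9,"tz":17.5,"wx":0,"wy":0,"wz":0,"gripper":-0.7},{"tx":0,"ty":11,"tz":21,"wx":0,"wy":0,"wz":0,"gripper":-0.7},{"tx":0,"ty":13,"tz":24.5,"wx":-0.06,"wy":0,"wz":0,"gripper":-0.7},{"tx":0,"ty":15,"tz":28,"wx":-0.11,"wy":0,"wz":0,"gripper":-0.7}]'
python3 - <<'E'
from h import *
plan(432,214,150,95)
E
```

```text
time: 16.52
tool_pos: [466.1, 131.5, 147.6]
tcp_rot: [1.549, 1.569, -3.081]
contact_force: [0.2, 2.1, 0.0]
grip_width: 77.8
now [466.1 131.5 147.6] jaw 94.7 | t [-0.24  2.71  8.5 ] w [-0.005  0.    -0.002] rows>=2.1
```

```bash
python3 -m creep '[{"tx":0,"ty":1.3,"tz":4,"wx":0,"wy":0,"wz":0,"gripper":-0.7},{"tx":0,"ty":2.6,"tz":7.5,"wx":0,"wy":0,"wz":0,"gripper":-0.7},{"tx":0,"ty":2.7,"tz":8.5,"wx":0,"wy":0,"wz":0,"gripper":-0.7},{"tx":0,"ty":2.7,"tz":8.5,"wx":0,"wy":0,"wz":0,"gripper":-0.7},{"tx":0,"ty":2.7,"tz":8.5,"wx":0,"wy":0,"wz":0,"gripper":-0.7}]'
python3 - <<'E'
from h import *
s=snap('side','side8'); tops(s,350,585,20,400); snap('wrist','w8')
plan(432,214,26,95)
E
```

```text
time: 16.93
tool_pos: [434.0, 212.7, 148.0]
tcp_rot: [2.129, 1.57, -2.502]
contact_force: [-0.7, -0.4, -0.6]
grip_width: 78.4
px [271. 268.] n 395 z 54.8 c (430,214) 92x67 yaw 6.5
px [257. 289.] n 524 z 64.6 c (423,329) 103x55 yaw -1.7
now [434.7 211.6 148.2] jaw 94.5 | t [12.22  0.24  0.26] w [-0.008 -0.001 -0.001] rows>=2.9
```

View pics/w8.png

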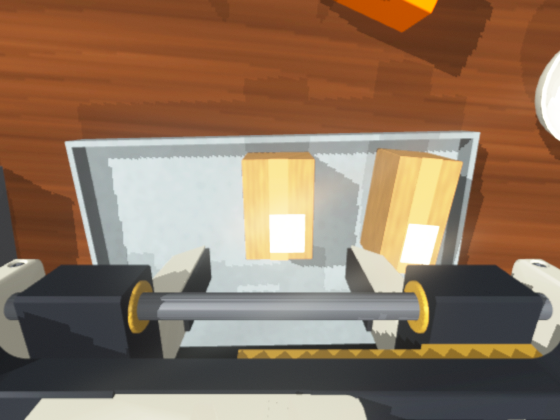

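Parcel3 is centred between the fingers (x≈279), with a clear gap to parcel2. Descending.

```bash
python3 -m creep '[{"tx":3,"ty":0.2,"tz":0.2,"wx":0,"wy":0,"wz":0,"gripper":-0.7},{"tx":6,"ty":0.2,"tz":0.2,"wx":0,"wy":0,"wz":0,"gripper":-0.7},{"tx":9,"ty":0.2,"tz":0.2,"wx":0,"wy":0,"wz":0,"gripper":-0.7},{"tx":11.5,"ty":0.2,"tz":0.2,"wx":0,"wy":0,"wz":0,"gripper":-0.7},{"tx":12.2,"ty":0.2,"tz":0.2,"wx":0,"wy":0,"wz":0,"gripper":-0.7},{"tx":12.2,"ty":0.2,"tz":0.2,"wx":0,"wy":0,"wz":0,"gripper":-0.7},{"tx":12.2,"ty":0.2,"tz":0.2,"wx":0,"wy":0,"wz":0,"gripper":1},{"tx":12.2,"ty":0.2,"tz":0.2,"wx":0,"wy":0,"wz":0,"gripper":1}]';python3 -m creep '[{"tx":0,"ty":0,"tz":0,"wx":0,"wy":0,"wz":0,"gripper":1},{"tx":0,"ty":0,"tz":0,"wx":0,"wy":0,"wz":0,"gripper":1},{"tx":0,"ty":0,"tz":0,"wx":0,"wy":0,"wz":0,"gripper":1}]'
```

```text
time: 17.7
tool_pos: [433.4, 214.5, 28.1]
tcp_rot: [-1.342, 1.568, 0.308]
contact_force: [0.4, -0.4, -0.3]
grip_width: 69.2
time: 17.95
tool_pos: [433.2, 214.6, 28.1]
tcp_rot: [-1.47, 1.568, 0.182]
contact_force: [-0.0, -1.7, 7.4]
grip_width: 59.8
```

```bash
python3 -m creep '[{"tx":-1,"ty":0,"tz":0,"wx":0,"wy":0,"wz":0,"gripper":1},{"tx":-3,"ty":0,"tz":0,"wx":0,"wy":0,"wz":0,"gripper":1},{"tx":-6,"ty":0,"tz":0,"wx":0,"wy":0,"wz":0,"gripper":1},{"tx":-9,"ty":0,"tz":0,"wx":0,"wy":0,"wz":0,"gripper":1},{"tx":-12.4,"ty":0,"tz":0,"wx":0,"wy":0,"wz":0,"gripper":1},{"tx":-12.4,"ty":0,"tz":0,"wx":0,"wy":0,"wz":0,"gripper":1},{"tx":-12.4,"ty":0,"tz":0,"wx":0,"wy":0,"wz":0,"gripper":1}]'
python3 - <<'E'
from h import *
plan(493,-273,152,88.4)
E
```

```text
time: 18.53
tool_pos: [433.0, 215.1, 153.1]
tcp_rot: [-1.305, 1.566, 0.346]
contact_force: [0.3, -0.1, -1.8]
grip_width: 60.1
now [433.  215.1 153.1] jaw 94.6 | t [  0.05  -2.05 -49.13] w [0.108 0.002 0.005] rows>=11.8
```

```bash
python3 -m creep '[{"tx":0,"ty":0,"tz":-2,"wx":0,"wy":0,"wz":0,"gripper":1},{"tx":0,"ty":-0.2,"tz":-5,"wx":0,"wy":0,"wz":0,"gripper":1},{"tx":0,"ty":-0.4,"tz":-9,"wx":0.02,"wy":0,"wz":0,"gripper":1},{"tx":0,"ty":-0.6,"tz":-13,"wx":0.03,"wy":0,"wz":0,"gripper":1},{"tx":0,"ty":-0.8,"tz":-17,"wx":0.05,"wy":0,"wz":0,"gripper":1},{"tx":0,"ty":-1,"tz":-21,"wx":0.07,"wy":0,"wz":0,"gripper":1},{"tx":0,"ty":-1.2,"tz":-25,"wx":0.09,"wy":0,"wz":0,"gripper":1},{"tx":0,"ty":-1.4,"tz":-28,"wx":0.1,"wy":0,"wz":0,"gripper":1}]'
python3 - <<'E'
from h import *
plan(493,-273,152,88.4)
E
```

```text
time: 19.2
tool_pos: [467.5, -65.9, 149.5]
tcp_rot: [1.402, 1.568, 2.951]
contact_force: [0.9, 0.5, -2.0]
grip_width: 60.0
now [467.5 -65.9 149.5] jaw 88.7 | t [ -0.27  -3.   -20.65] w [ 0.006  0.    -0.002] rows>=5.0
```

```bash
python3 -m creep '[{"tx":0,"ty":-0.6,"tz":-4,"wx":0,"wy":0,"wz":0,"gripper":1},{"tx":0,"ty":-1.2,"tz":-8,"wx":0,"wy":0,"wz":0,"gripper":1},{"tx":0,"ty":-1.8,"tz":-12,"wx":0,"wy":0,"wz":0,"gripper":1},{"tx":0,"ty":-2.4,"tz":-16,"wx":0,"wy":0,"wz":0,"gripper":1},{"tx":0,"ty":-3,"tz":-19,"wx":0,"wy":0,"wz":0,"gripper":1},{"tx":0,"ty":-3,"tz":-20.6,"wx":0,"wy":0,"wz":0,"gripper":1},{"tx":0,"ty":-3,"tz":-20.6,"wx":0,"wy":0,"wz":0,"gripper":1},{"tx":0,"ty":-3,"tz":-20.6,"wx":0,"wy":0,"wz":0,"gripper":1}]'
python3 - <<'E'
from h import *
snap('wrist','w9'); c=snap('top','top9'); tops(c,350,585,20,400)
s=snap('side','side9')
plan(493,-273,27,88.4)
E
```

```text
time: 19.87
tool_pos: [493.4, -269.3, 149.3]
tcp_rot: [0.785, 1.567, 2.334]
contact_force: [0.0, 0.2, -1.3]
grip_width: 59.8
px [176. 252.] n 577 z 66.8 c (425,328) 99x51 yaw -0.2
now [ 494.1 -268.1  150.3] jaw 89.0 | t [12.33  0.09 -0.51] w [ 0.01   0.001 -0.001] rows>=3.0
```

View pics/w9.png

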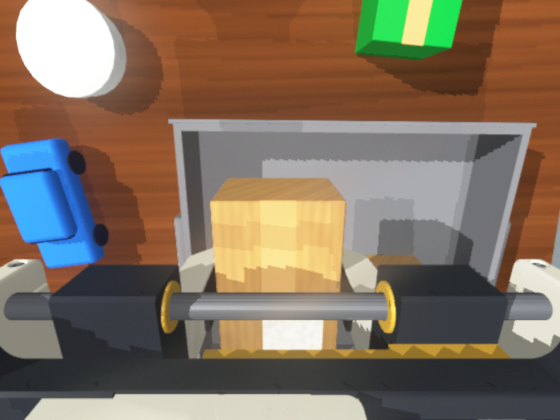

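View pics/side9.png

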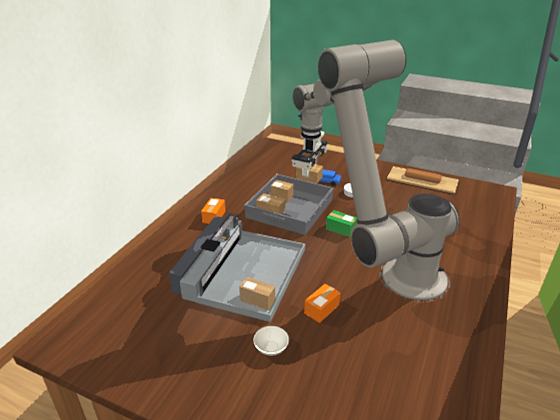

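Parcel3 is held squarely over the near-right corner of the tote. Only parcel2 is left in the tray. Lowering.

```bash
python3 -m creep '[{"tx":3,"ty":0,"tz":-0.3,"wx":0,"wy":0,"wz":0,"gripper":1},{"tx":6,"ty":0,"tz":-0.3,"wx":0,"wy":0,"wz":0,"gripper":1},{"tx":9,"ty":0,"tz":-0.3,"wx":0,"wy":0,"wz":0,"gripper":1},{"tx":11,"ty":0,"tz":-0.3,"wx":0,"wy":0,"wz":0,"gripper":1},{"tx":12,"ty":0,"tz":-0.3,"wx":0,"wy":0,"wz":0,"gripper":1},{"tx":12,"ty":0,"tz":-0.3,"wx":0,"wy":0,"wz":0,"gripper":1},{"tx":12,"ty":0,"tz":-0.3,"wx":0,"wy":0,"wz":0,"gripper":1}]'; python3 -m creep '[{"tx":0.1,"ty":0,"tz":0,"wx":0,"wy":0,"wz":0,"gripper":1},{"tx":0.2,"ty":0,"tz":0,"wx":0,"wy":0,"wz":0,"gripper":1},{"tx":0.2,"ty":0,"tz":0,"wx":0,"wy":0,"wz":0,"gripper":1}]'
```

```text
time: 20.6
tool_pos: [494.8, -272.3, 31.3]
tcp_rot: [-1.652, 1.571, -0.1]
contact_force: [-0.4, -0.6, -1.7]
grip_width: 59.8
time: 20.85
tool_pos: [495.0, -273.3, 29.8]
tcp_rot: [-2.142, 1.569, -0.591]
contact_force: [0.8, -0.6, -0.7]
grip_width: 60.0
```

```bash
python3 -m creep '[{"tx":0.2,"ty":0,"tz":0,"wx":0,"wy":0,"wz":0,"gripper":1},{"tx":0.4,"ty":0,"tz":0,"wx":0,"wy":0,"wz":0,"gripper":1},{"tx":0.4,"ty":0,"tz":0,"wx":0,"wy":0,"wz":0,"gripper":1},{"tx":0.4,"ty":0,"tz":0,"wx":0,"wy":0,"wz":0,"gripper":1}]'
```

```text
time: 21.18
tool_pos: [494.8, -273.3, 26.1]
tcp_rot: [-2.139, 1.569, -0.588]
contact_force: [-2.4, 0.7, 9.8]
grip_width: 59.6
```

```bash
python3 -m creep '[{"tx":0,"ty":0,"tz":0,"wx":0,"wy":0,"wz":0,"gripper":-0.7},{"tx":0,"ty":0,"tz":0,"wx":0,"wy":0,"wz":0,"gripper":-0.7},{"tx":-0.1,"ty":0,"tz":0,"wx":0,"wy":0,"wz":0,"gripper":-0.7},{"tx":-3,"ty":0,"tz":0,"wx":0,"wy":0,"wz":0,"gripper":-0.7},{"tx":-6,"ty":0,"tz":0,"wx":0,"wy":0,"wz":0,"gripper":-0.7},{"tx":-9,"ty":0,"tz":0,"wx":0,"wy":0,"wz":0,"gripper":-0.7},{"tx":-12.4,"ty":0,"tz":0,"wx":0,"wy":0,"wz":0,"gripper":-0.7},{"tx":-12.4,"ty":0,"tz":0,"wx":0,"wy":0,"wz":0,"gripper":-0.7}]'
python3 - <<'E'
from h import *
s=snap('side','side10'); tops(s,350,585,20,400)
cv2.imwrite('pics/s10.png',cv2.resize(s['frame'][150:330,150:390,::-1],(800,600)))
plan(425,328.5,150,90)
E
```

```text
time: 21.85
tool_pos: [497.2, -275.0, 155.3]
tcp_rot: [-2.184, 1.559, -0.633]
contact_force: [1.2, -0.7, -0.2]
grip_width: 78.3
px [257. 289.] n 522 z 64.6 c (423,332) 102x60 yaw -0.9
now [ 496.2 -274.3  152.4] jaw 88.9 | t [-0.08  8.3  60.12] w [-0.02  -0.005  0.006] rows>=14.6
```

View pics/s10.png

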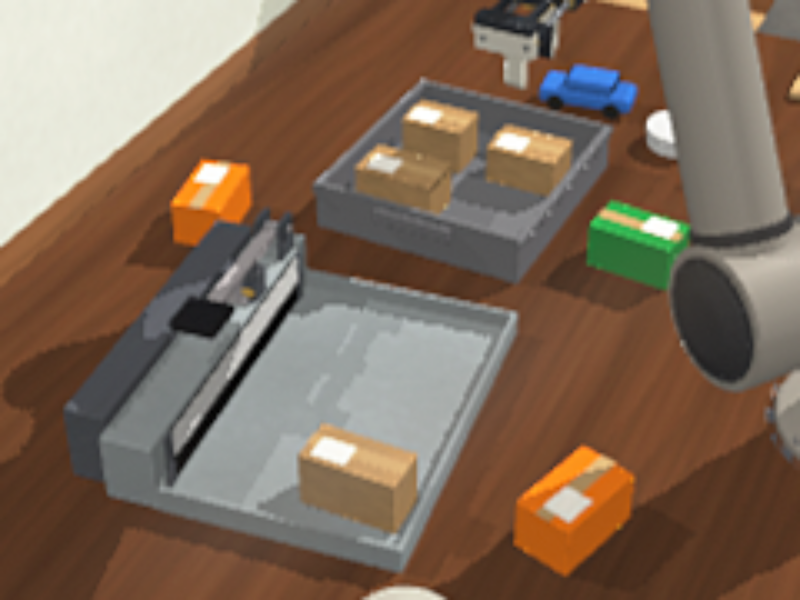

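Three parcels stand on the tote floor, the lever is latched, and parcel2 is alone in the tray. Going for parcel2.

```bash
python3 -m creep '[{"tx":0,"ty":0.3,"tz":3,"wx":0,"wy":0,"wz":0,"gripper":-0.52},{"tx":0,"ty":0.8,"tz":7,"wx":0,"wy":0,"wz":0,"gripper":-0.52},{"tx":0,"ty":1.4,"tz":11,"wx":0,"wy":0,"wz":0,"gripper":-0.52},{"tx":0,"ty":2,"tz":15,"wx":0,"wy":0,"wz":0,"gripper":-0.52},{"tx":0,"ty":2.6,"tz":19,"wx":0,"wy":0,"wz":0,"gripper":-0.52},{"tx":0,"ty":3.2,"tz":23,"wx":0,"wy":0,"wz":0,"gripper":-0.52},{"tx":0,"ty":3.8,"tz":27,"wx":0,"wy":0,"wz":0,"gripper":-0.52},{"tx":0,"ty":4.4,"tz":31,"wx":-0.02,"wy":0,"wz":0,"gripper":-0.52}]'
python3 - <<'E'
from h import *
plan(425,328.5,150,90)
E
```

```text
time: 22.57
tool_pos: [455.3, 39.6, 147.8]
tcp_rot: [1.398, 1.569, 2.968]
contact_force: [0.4, 0.2, 0.2]
grip_width: 69.8
now [455.3  39.6 147.8] jaw 90.0 | t [-0.21  3.04 28.88] w [-0.     0.    -0.002] rows>=7.0
```

```bash
python3 -m creep '[{"tx":0,"ty":0.4,"tz":4,"wx":0,"wy":0,"wz":0,"gripper":-0.52},{"tx":0,"ty":0.8,"tz":8,"wx":0,"wy":0,"wz":0,"gripper":-0.52},{"tx":0,"ty":1.2,"tz":12,"wx":0,"wy":0,"wz":0,"gripper":-0.52},{"tx":0,"ty":1.6,"tz":16,"wx":0,"wy":0,"wz":0,"gripper":-0.52},{"tx":0,"ty":2,"tz":20,"wx":0,"wy":0,"wz":0,"gripper":-0.52},{"tx":0,"ty":2.5,"tz":24,"wx":0,"wy":0,"wz":0,"gripper":-0.52},{"tx":0,"ty":3,"tz":28,"wx":0,"wy":0,"wz":0,"gripper":-0.52},{"tx":0,"ty":3,"tz":28.9,"wx":0,"wy":0,"wz":0,"gripper":-0.52}]'; python3 -m creep '[{"tx":0,"ty":0,"tz":0,"wx":0,"wy":0,"wz":0,"gripper":-0.52},{"tx":0,"ty":0,"tz":0,"wx":0,"wy":0,"wz":0,"gripper":-0.52}]'
python3 - <<'E'
from h import *
s=snap('side','side11'); tops(s,350,585,20,400); snap('wrist','w11')
plan(425,328.5,30,90)
E
```

```text
time: 23.23
tool_pos: [424.6, 331.6, 147.6]
tcp_rot: [0.735, 1.569, 2.31]
contact_force: [-1.2, -0.5, 0.3]
grip_width: 69.6
time: 23.4
tool_pos: [425.8, 326.4, 147.6]
tcp_rot: [2.296, 1.569, -2.415]
contact_force: [0.1, 0.2, 0.3]
grip_width: 69.6
px [257. 289.] n 525 z 64.4 c (424,329) 103x56 yaw 1.7
now [426.4 325.4 148.1] jaw 89.9 | t [11.81  0.13  0.33] w [-0.001 -0.001 -0.001] rows>=2.8
```

View pics/w11.png

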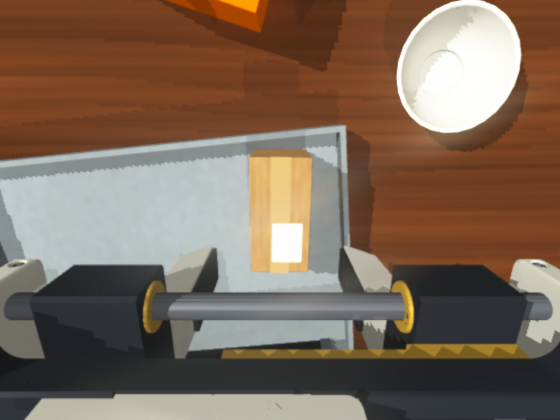

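Parcel2 is centred at x≈281 between the fingers, and the bowl (458,65) is clear. Descending.

```bash
python3 -m creep '[{"tx":3,"ty":0.1,"tz":0.2,"wx":0,"wy":0,"wz":0,"gripper":-0.52},{"tx":6,"ty":0.1,"tz":0.2,"wx":0,"wy":0,"wz":0,"gripper":-0.52},{"tx":9,"ty":0.1,"tz":0.2,"wx":0,"wy":0,"wz":0,"gripper":-0.52},{"tx":11,"ty":0.1,"tz":0.2,"wx":0,"wy":0,"wz":0,"gripper":-0.52},{"tx":11.8,"ty":0.1,"tz":0.2,"wx":0,"wy":0,"wz":0,"gripper":-0.52},{"tx":11.8,"ty":0.1,"tz":0.2,"wx":0,"wy":0,"wz":0,"gripper":-0.52},{"tx":11.8,"ty":0.1,"tz":0.2,"wx":0,"wy":0,"wz":0,"gripper":1},{"tx":11.8,"ty":0.1,"tz":0.2,"wx":0,"wy":0,"wz":0,"gripper":1}]';python3 -m creep '[{"tx":0,"ty":0,"tz":0,"wx":0,"wy":0,"wz":0,"gripper":1},{"tx":0,"ty":0,"tz":0,"wx":0,"wy":0,"wz":0,"gripper":1},{"tx":0,"ty":0,"tz":0,"wx":0,"wy":0,"wz":0,"gripper":1}]'
```

```text
time: 24.17
tool_pos: [426.7, 328.9, 32.2]
tcp_rot: [-1.057, 1.568, 0.513]
contact_force: [0.2, 1.0, 0.5]
grip_width: 61.0
time: 24.42
tool_pos: [426.4, 329.0, 32.2]
tcp_rot: [-1.241, 1.568, 0.33]
contact_force: [-0.1, -2.8, 6.5]
grip_width: 49.7
```

```bash
python3 -m creep '[{"tx":-1,"ty":0,"tz":0,"wx":0,"wy":0,"wz":0,"gripper":1},{"tx":-3,"ty":0,"tz":0,"wx":0,"wy":0,"wz":0,"gripper":1},{"tx":-6,"ty":0,"tz":0,"wx":0,"wy":0,"wz":0,"gripper":1},{"tx":-9,"ty":0,"tz":0,"wx":0,"wy":0,"wz":0,"gripper":1},{"tx":-12,"ty":0,"tz":0,"wx":0,"wy":0,"wz":0,"gripper":1},{"tx":-12,"ty":0,"tz":0,"wx":0,"wy":0,"wz":0,"gripper":1},{"tx":-12,"ty":0,"tz":0,"wx":0,"wy":0,"wz":0,"gripper":1}]'
python3 - <<'E'
from h import *
plan(492,-154,152,88.4)
E
```

```text
time: 25.0
tool_pos: [426.1, 329.5, 152.9]
tcp_rot: [-0.997, 1.566, 0.574]
contact_force: [-0.8, -0.5, -2.7]
grip_width: 49.5
now [426.1 329.5 152.9] jaw 90.0 | t [  0.    -6.57 -48.35] w [0.028 0.002 0.004] rows>=11.7
```

```bash
python3 -m creep '[{"tx":0,"ty":-0.3,"tz":-2,"wx":0,"wy":0,"wz":0,"gripper":1},{"tx":0,"ty":-0.8,"tz":-5,"wx":0,"wy":0,"wz":0,"gripper":1},{"tx":0,"ty":-1.3,"tz":-9,"wx":0,"wy":0,"wz":0,"gripper":1},{"tx":0,"ty":-1.8,"tz":-13,"wx":0,"wy":0,"wz":0,"gripper":1},{"tx":0,"ty":-2.4,"tz":-17,"wx":0,"wy":0,"wz":0,"gripper":1},{"tx":0,"ty":-3,"tz":-21,"wx":0,"wy":0,"wz":0,"gripper":1},{"tx":0,"ty":-3.6,"tz":-25,"wx":0.02,"wy":0,"wz":0,"gripper":1},{"tx":0,"ty":-4,"tz":-28,"wx":0.03,"wy":0,"wz":0,"gripper":1}]'
python3 - <<'E'
from h import *
plan(490,-154,152,88.4)
E
```

```text
time: 25.67
tool_pos: [464.6, 46.2, 149.6]
tcp_rot: [1.665, 1.568, -3.079]
contact_force: [0.8, 0.8, -1.7]
grip_width: 49.6
now [464.6  46.2 149.6] jaw 88.2 | t [ -0.25  -3.17 -19.93] w [-0.004 -0.    -0.003] rows>=4.8
```

```bash
python3 -m creep '[{"tx":0,"ty":-0.6,"tz":-4,"wx":0,"wy":0,"wz":0,"gripper":1},{"tx":0,"ty":-1.2,"tz":-8,"wx":0,"wy":0,"wz":0,"gripper":1},{"tx":0,"ty":-1.8,"tz":-12,"wx":0,"wy":0,"wz":0,"gripper":1},{"tx":0,"ty":-2.4,"tz":-16,"wx":0,"wy":0,"wz":0,"gripper":1},{"tx":0,"ty":-3.1,"tz":-18.5,"wx":0,"wy":0,"wz":0,"gripper":1},{"tx":0,"ty":-3.1,"tz":-19.9,"wx":0,"wy":0,"wz":0,"gripper":1},{"tx":0,"ty":-3.1,"tz":-19.9,"wx":0,"wy":0,"wz":0,"gripper":1},{"tx":0,"ty":-3.1,"tz":-19.9,"wx":0,"wy":0,"wz":0,"gripper":1}]'
python3 - <<'E'
from h import *
snap('wrist','w12'); s=snap('side','side12')
plan(490,-154,31,88.4)
E
```

```text
time: 26.33
tool_pos: [489.5, -150.9, 149.3]
tcp_rot: [1.014, 1.567, 2.553]
contact_force: [-0.1, 1.0, -1.1]
grip_width: 50.1
now [ 489.9 -149.7  149.9] jaw 88.3 | t [11.89 -0.05 -0.45] w [-0.001  0.001 -0.002] rows>=2.9
```

View pics/w12.png

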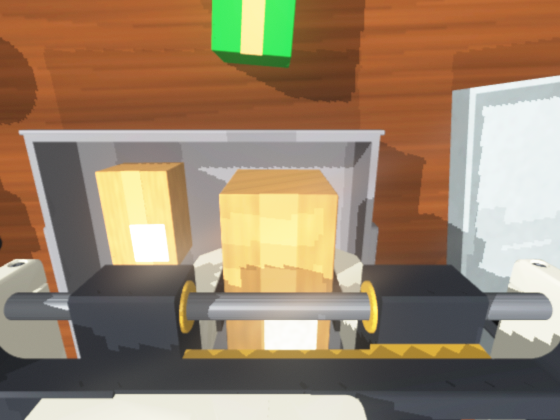

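View pics/side12.png

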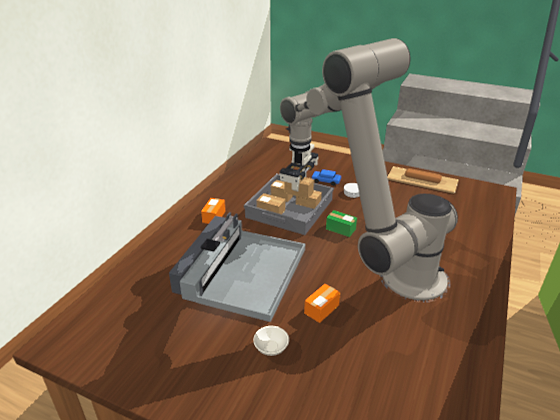

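Run:
```python
from h import *
for f in ('side10','side12'):
    s=load(f); print(f); tops(s,440,670,-340,-88,48,66)
```

```text
side10
px [281. 186.] n 182 z 61.0 c (611,-269) 84x60 yaw 0.2
px [308. 194.] n 183 z 52.8 c (491,-270) 92x71 yaw 1.7
px [270. 201.] n 258 z 57.1 c (607,-152) 106x68 yaw -0.8
side12
px [277. 186.] n 114 z 60.5 c (630,-269) 84x57 yaw -72.6
px [271. 201.] n 252 z 57.3 c (606,-152) 103x69 yaw 2.7
```

Parcel1 (606,-152) leaves the slot at x 440–540 free. Lowering parcel2.

```bash
python3 -m creep '[{"tx":3,"ty":0,"tz":-0.2,"wx":0,"wy":0,"wz":0,"gripper":1},{"tx":6,"ty":0,"tz":-0.2,"wx":0,"wy":0,"wz":0,"gripper":1},{"tx":9,"ty":0,"tz":-0.2,"wx":0,"wy":0,"wz":0,"gripper":1},{"tx":11,"ty":0,"tz":-0.2,"wx":0,"wy":0,"wz":0,"gripper":1},{"tx":11.6,"ty":0,"tz":-0.2,"wx":0,"wy":0,"wz":0,"gripper":1},{"tx":11.6,"ty":0,"tz":-0.2,"wx":0,"wy":0,"wz":0,"gripper":1},{"tx":11.6,"ty":0,"tz":-0.2,"wx":0,"wy":0,"wz":0,"gripper":1}]'; python3 -m creep '[{"tx":0.1,"ty":0,"tz":0,"wx":0,"wy":0,"wz":0,"gripper":1},{"tx":0.2,"ty":0,"tz":0,"wx":0,"wy":0,"wz":0,"gripper":1},{"tx":0.2,"ty":0,"tz":0,"wx":0,"wy":0,"wz":0,"gripper":1}]'
```

```text
time: 27.02
tool_pos: [491.0, -152.4, 35.4]
tcp_rot: [-1.741, 1.57, -0.199]
contact_force: [-0.3, 0.5, -1.9]
grip_width: 49.9
time: 27.27
tool_pos: [491.1, -153.1, 33.7]
tcp_rot: [-1.94, 1.569, -0.399]
contact_force: [0.5, 1.0, -0.9]
grip_width: 50.0
```

```bash
python3 -m creep '[{"tx":0.2,"ty":0,"tz":0,"wx":0,"wy":0,"wz":0,"gripper":1},{"tx":0.4,"ty":0,"tz":0,"wx":0,"wy":0,"wz":0,"gripper":1},{"tx":0.4,"ty":0,"tz":0,"wx":0,"wy":0,"wz":0,"gripper":1},{"tx":0.4,"ty":0,"tz":0,"wx":0,"wy":0,"wz":0,"gripper":1}]'
```

```text
time: 27.6
tool_pos: [491.0, -153.2, 30.1]
tcp_rot: [-1.917, 1.569, -0.377]
contact_force: [-2.6, 1.9, 10.4]
grip_width: 49.9
```

```bash
python3 -m creep '[{"tx":0,"ty":0,"tz":0,"wx":0,"wy":0,"wz":0,"gripper":-0.55},{"tx":0,"ty":0,"tz":0,"wx":0,"wy":0,"wz":0,"gripper":-0.55},{"tx":-0.1,"ty":0,"tz":0,"wx":0,"wy":0,"wz":0,"gripper":-0.55},{"tx":-3,"ty":0,"tz":0,"wx":0,"wy":0,"wz":0,"gripper":-0.55},{"tx":-6,"ty":0,"tz":0,"wx":0,"wy":0,"wz":0,"gripper":-0.55},{"tx":-9,"ty":0,"tz":0,"wx":0,"wy":0,"wz":0,"gripper":-0.55},{"tx":-13,"ty":0,"tz":0,"wx":0,"wy":0,"wz":0,"gripper":-0.55},{"tx":-13,"ty":0,"tz":0,"wx":0,"wy":0,"wz":0,"gripper":-0.55}]'; python3 -m creep '[{"tx":-2,"ty":0,"tz":3,"wx":0,"wy":0,"wz":0,"gripper":-0.55},{"tx":-2,"ty":0,"tz":7,"wx":0,"wy":0,"wz":0,"gripper":-0.55},{"tx":-2,"ty":0,"tz":11,"wx":0,"wy":0,"wz":0,"gripper":-0.55},{"tx":-2,"ty":0,"tz":15,"wx":0,"wy":0,"wz":0,"gripper":-0.55},{"tx":-2,"ty":0,"tz":19,"wx":0,"wy":0,"wz":0,"gripper":-0.55},{"tx":-2,"ty":0,"tz":23,"wx":0,"wy":0,"wz":0,"gripper":-0.55},{"tx":-2,"ty":0,"tz":27,"wx":0,"wy":0,"wz":0,"gripper":-0.55},{"tx":-2,"ty":0,"tz":27,"wx":0,"wy":0,"wz":0,"gripper":-0.55}]'
python3 - <<'E'
from h import *
s=snap('side','side13'); c=snap('top','top13')
tops(s,440,670,-340,-88,48,66);print('top');tops(c,435,675,-345,-82,48,70)
P=cloud(s);k=(abs(P[...,0]-633)<15)&(abs(P[...,1]-258)<12)&(P[...,2]<200);print('pad z side',np.median(P[k],0))
cv2.imwrite('pics/s13.png',cv2.resize(s['frame'][150:360,150:430,::-1],(800,600)))
E
```

```text
time: 28.27
tool_pos: [493.9, -154.6, 165.6]
tcp_rot: [-1.985, 1.558, -0.444]
contact_force: [0.6, -0.4, -0.5]
grip_width: 71.3
time: 28.93
tool_pos: [498.0, 123.1, 178.6]
tcp_rot: [-0.148, 1.568, 1.399]
contact_force: [-0.9, -0.4, 0.0]
grip_width: 71.3
px [308. 194.] n 187 z 52.7 c (489,-267) 92x68 yaw -3.7
px [297. 207.] n 234 z 61.8 c (490,-150) 102x60 yaw -4.5
top
px [328. 192.] n 605 z 59.8 c (608,-151) 101x58 yaw -1.7
px [365. 190.] n 451 z 64.3 c (613,-270) 78x55 yaw -1.7
px [329. 229.] n 508 z 64.9 c (490,-152) 98x47 yaw -1.7
px [367. 227.] n 550 z 55.2 c (494,-271) 89x60 yaw -0.7
pad z side [632.71419734 259.79457018  74.806622  ]
```

View pics/s13.png

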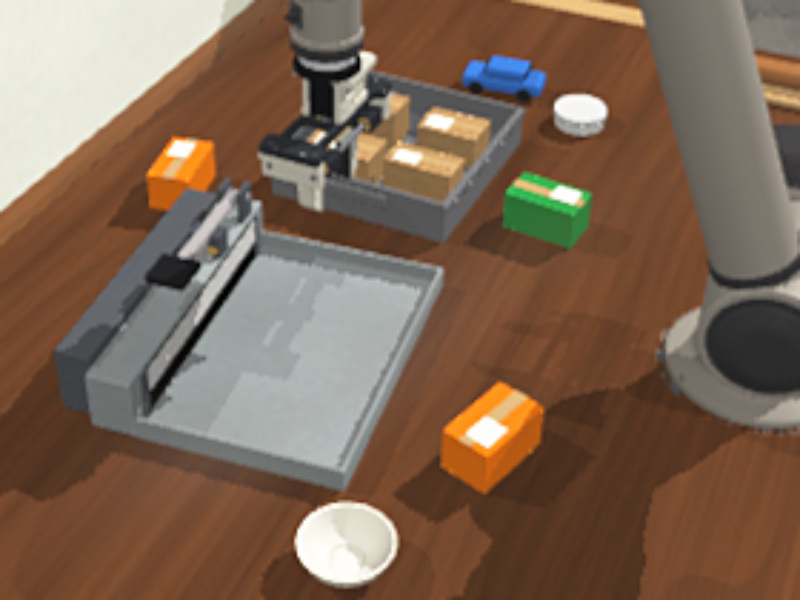

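View pics/top13.png

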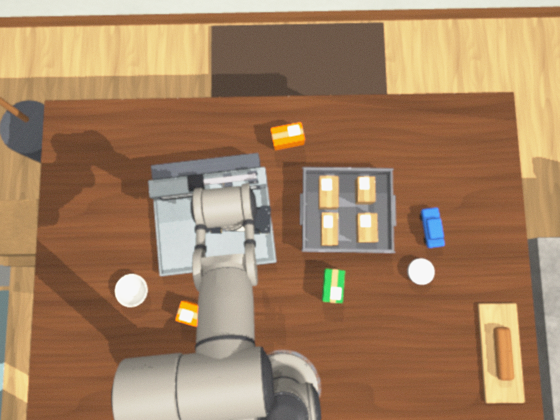

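All four parcels are on the tote floor (tops 55–65 mm in the top view), the tray is empty, and the bowl, tin and car are unmoved. One check disagrees: the pad height reads 75 mm. I'll measure the pad by its black colour.

Run:
```python
from h import *
for f in ('side2','side6','side13','top13'):
    s=load(f); P=cloud(s); v=s['frame'].max(-1)
    k=(v<60)&(P[...,0]>590)&(P[...,0]<680)&(P[...,1]>200)&(P[...,1]<300)&(P[...,2]>60)&(P[...,2]<200)
    k2=(abs(P[...,0]-633)<15)&(abs(P[...,1]-258)<12)&(P[...,2]<200)
    print(f,k.sum(),np.median(P[k],0).round(1),np.percentile(P[k][:,2],[10,50,90]).round(1),'| raw',k2.sum(),np.percentile(P[k2][:,2],[10,50,90]).round(1))
```

```text
side2 158 [628.8 264.4 114. ] [109.7 114.  116.7] | raw 69 [ 71.  112.  116.4]
side6 159 [629.9 265.  113.6] [109.5 113.6 117.1] | raw 75 [ 71.1 112.4 116.5]
side13 159 [630.4 262.9 114. ] [110.4 114.  117.1] | raw 80 [ 70.8  74.8 116.6]
top13 74 [627.8 267.7 116.6] [114.2 116.6 120.7] | raw 76 [113.3 116.7 120.6]
```

The pad is unchanged at 114 mm from the side and 117 mm from the top, so the lever is latched. The 75 mm reading came from hatch-block pixels in the sampling window.

```bash
python3 -c "
from plant import *
print(close_job())"
```

```text
the job is handed in; nothing more can be done
None
```

I pressed the lever down to its hard stop (18 N, pad at about 111 mm) and let go, and it stayed latched. Then I moved the four parcels that were there (parcel4, 1, 3 and 2; parcel5 was absent) one by one into separate spots on the tote floor, and handed the job in at about 29 s.

- **Parcels:** In the last top view they stand apart on the floor, with tops at about 60, 64, 65 and 55 mm and none on another. The tray is empty.
- **Lever:** The pad is at 114 mm from the side and 117 mm from above, so it is still latched.
- **Bystanders:** By eye, the car, bowl and tin look unmoved.
- **Robot:** The gripper was clear of everything when I handed in.

**Disagreements:**
- One crude check put the pad at 75 mm. Its window had picked up the hatch block, and measuring the black pad itself settled it.
- Camera heights read 2–4 mm low throughout, so I set each parcel down by feeling for contact with the tote floor.

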